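Reload the panel warming rack

ROBOT

A 6-joint arm with a two-finger parallel gripper is mounted at the origin on the work surface. World frame = base frame: x ahead of the robot, y to its left, z up, the work surface at z = 0. Lengths are in m, angles in rad, forces in N, time in s.
With the tool pointing down it reaches from about 0.35 to 0.725 m from the base axis. Payload 6 kg.
Tool frame: the origin (TCP) lies midway between the tips of the shut fingers; the grasp point (between the pads) lies 19 mm behind it; z points along the fingers, y is the line along which they close (so a half turn about z gives the same grasp; the last joint's range is limited). The gripper opens to 85 mm and grips with 20 to 120 N. Pads are 22 mm wide; open, the fingers measure 114 mm over their backs; the gripper's body (76 mm by 85 mm) begins 54 mm behind the grasp point. The pads swing forward as they close: fully open they stand 13 mm farther back than shut.
Start: joints at [1.515, 0.04, 0.085, 0, -1.615, -0.334], TCP at [0.228, 0.555, 0.231] pointing down, gripper open.
Joint ranges: [-2.56, 2.56], [-1.29, 2.01], [-1.08, 1.49], [-3.29, 1.98], [-2.81, -0.18], [-2.99, 2.99]. Speed limits (rad/s): [2.57, 2.57, 3.01, 3.14, 3.14, 3.14].

INTERFACE

Orientations are given as a rotation vector (axis times angle).
In Python, from workcell import telemetry, optics, ticket gives the robot as it stands.
- The arm moves only by the tool move_arm, never from a script. Its argument "steps" is a list of rows, each a list of 6 numbers: the shift along the tool's x, y, z in cm, then the turn, a rotation vector about the tool's x, y, z in rad. A call has exactly 10 rows; each row shifts and turns the commanded pose from where the row before left it, along the tool's axes as they then stand; what a row does not reach is not made up. A row lasts 1/12 s, in which the tool goes at most 41.7 mm and 7.16 degrees, less where a joint would pass 70% of its speed; a pose out of reach is approached as far as the arm can. A call with a gripper value outside its range is refused whole. "fingers" is the opening, from 0 (shut) to 1 (fully open), set as the call begins (left out, the last holds). The fingers move at their own pace and stop on an object; the grip force is fixed at half the most. Time passes only in rows, so rows that do not move let the fingers close, or fill a call up. It gives the time, the measured TCP pose, the force, the opening and the grip force at its end, in the units of the state.
- telemetry.sense(): the state, without advancing time (a new reading comes with each control period).
- optics.camera(name): name is "scene" or "top"; returns the picture (420x560x3 uint8, red, green, blue); there is no depth.
- optics.get_calibration(name): a dict with "fov_y" (degrees; the focal length in pixels is half the picture's height over the tangent of half this angle, whatever the lens; pixels are square), "cx", "cy" (the principal point, pixels), "extrinsics" (4x4, takes a point from camera to world coordinates). Camera axes: x right, y down, z forward; pixel columns grow to the right and rows downward; lengths in m; the calibration is good to about 2 mm. A picture is of the moment at which its call begins. get_calibration takes no time and is no camera call.
- ticket.close_job(): hands the job in; it is judged then, once.
The state is a dict: "time_s": time; "joint_positions": joint angles; "joint_vel": joint speeds; "tau": joint torques, N m; "ee_pos": TCP position; "orientation": TCP orientation; "contact_force": force on the tool from outside, world axes, zero at the start; "torque": the same for the moment, N m; "width": finger opening in m; "grasp_force": force on a finger pad.
Only numpy, scipy, OpenCV 4.12 (cv2) and the standard library are available. Lean on these libraries where they do the work, as an engineer would, in place of code of your own. Each camera call takes 0.05 s, during which the arm holds its last target. There are 200 camera calls.

TASK

First pull the red isolator knob on the grey control box fully out; then take the finished white panels off the warming rack and lay them flat, side by side, on the cork board, and set every freshly painted panel on a rest of its own, painted side up, taped end down against the orange lip and centred squarely on the narrow rail. When all are in place push the isolator fully home, and only then press the green start plunger all the way down and let it go. Leave the paint tin and tape roll where they are.

Things in the scene. Friction and masses are not known exactly. Their poses are not given: they have to be found in the camera images.
- new0: freshly painted red test panel (may be absent), a rigid plate 130 x 52 wide x 14 mm thick, about 90 g, with a brown tape band 26 mm wide across one end. Starts painted side up on the sheet. Origin: middle of the underside edge of the taped end; x runs along its length from the taped end to the painted end (panel centre at x = 65 mm), y across the width, z up through its thickness
- new1: freshly painted blue test panel (may be absent), a rigid plate 130 x 52 wide x 14 mm thick, about 90 g, with a brown tape band 26 mm wide across one end. Starts painted side up on the sheet. Origin: middle of the underside edge of the taped end; x runs along its length from the taped end to the painted end (panel centre at x = 65 mm), y across the width, z up through its thickness
- new2: freshly painted green test panel (may be absent), a rigid plate 130 x 52 wide x 14 mm thick, about 90 g, with a brown tape band 26 mm wide across one end. Starts painted side up on the sheet. Origin: middle of the underside edge of the taped end; x runs along its length from the taped end to the painted end (panel centre at x = 65 mm), y across the width, z up through its thickness
- new3: freshly painted yellow test panel (may be absent), a rigid plate 130 x 52 wide x 14 mm thick, about 90 g, with a brown tape band 26 mm wide across one end. Starts painted side up on the sheet. Origin: middle of the underside edge of the taped end; x runs along its length from the taped end to the painted end (panel centre at x = 65 mm), y across the width, z up through its thickness
- done0: finished plain white test panel without tape (may be absent), 130 x 52 x 14 mm, about 90 g, lying on sloped rest0 of the rack at the start. Origin: centre of the underside; x along its length (up the slope at the start), y across, z up through its thickness
- done1: finished plain white test panel without tape (may be absent), 130 x 52 x 14 mm, about 90 g, lying on sloped rest1 of the rack at the start. Origin: centre of the underside; x along its length (up the slope at the start), y across, z up through its thickness
- done2: finished plain white test panel without tape (may be absent), 130 x 52 x 14 mm, about 90 g, lying on sloped rest2 of the rack at the start. Origin: centre of the underside; x along its length (up the slope at the start), y across, z up through its thickness
- done3: finished plain white test panel without tape (may be absent), 130 x 52 x 14 mm, about 90 g, lying on sloped rest3 of the rack at the start. Origin: centre of the underside; x along its length (up the slope at the start), y across, z up through its thickness
- rest0: leftmost (+y) of four fixed sloped rests: dark narrow rail 130 long x 28 mm wide, rising 22 degrees away from the robot, orange lip at its low end (40 mm wide, 8 thick, 8 high above the rail). Origin: middle of the rail's top surface at the lip's inner face; x up the rail, y across to the left, z out of its surface. A centred panel overhangs the rail 12 mm each side
- rest1: second from left of four fixed sloped rests: dark narrow rail 130 long x 28 mm wide, rising 22 degrees away from the robot, orange lip at its low end (40 mm wide, 8 thick, 8 high above the rail). Origin: middle of the rail's top surface at the lip's inner face; x up the rail, y across to the left, z out of its surface. A centred panel overhangs the rail 12 mm each side
- rest2: third from left of four fixed sloped rests: dark narrow rail 130 long x 28 mm wide, rising 22 degrees away from the robot, orange lip at its low end (40 mm wide, 8 thick, 8 high above the rail). Origin: middle of the rail's top surface at the lip's inner face; x up the rail, y across to the left, z out of its surface. A centred panel overhangs the rail 12 mm each side
- rest3: rightmost (-y) of four fixed sloped rests: dark narrow rail 130 long x 28 mm wide, rising 22 degrees away from the robot, orange lip at its low end (40 mm wide, 8 thick, 8 high above the rail). Origin: middle of the rail's top surface at the lip's inner face; x up the rail, y across to the left, z out of its surface. A centred panel overhangs the rail 12 mm each side
- rack: fixed warming rack that carries the four rests, 110 mm apart: white base 150 (x) x 420 (y) x 30 mm; the rails stand on posts, their low (robot-side) ends 75 mm and high ends about 124 mm above the bench. Origin: centre of the base's underside
- board: cork board lying loose on the bench, 0.6 kg, 170 (x) x 180 (y) x 12 mm thick, room for two panels side by side, each along x. Origin: centre of its underside, z up
- sheet: fixed paper sheet on the bench in front of the rack, 160 (x) x 420 (y) x 3 mm thick, on which the new panels start side by side, about 110 mm apart, taped ends towards the robot; origin centre of its underside
- isolator (a joint): stiff slide of the isolator's red pull knob in m: 0 = pushed home, 0.040 = fully pulled out (stop); it starts 0 to 10 mm out. It stays where it is left; moving it takes about 3 N plus 8 N per m/s
- isolator_knob (a point): centre of the red square pull knob (24 along the slide, 30 wide, 30 mm high), 45 mm above the bench, on a rod from the robot-facing front of the fixed grey control box; the knob centre is 38 mm in front of that face when home, 78 mm when out. x of this frame points into the box (push home = +x, pull out = -x), y across the knob, z up. Moves with the knob
- start_top (a point): centre of the top face of the green round sprung start plunger, 40 mm diameter, on top of the grey control box (box 120 deep x 130 wide x 75 mm high). Pressed straight down; moves with it
- start (a joint): start plunger stroke in m: 0 = up, 0.014 = fully down (8 N there); springs back up when let go
- tin: bystander: blue-labelled paint tin, 84 mm diameter, 120 mm high; origin centre of its underside
- tape: bystander: roll of brown masking tape lying flat, 100 mm diameter, 25 mm high; origin centre of its underside
Things that resemble listed ones, but are neither listed nor needed, are in the scene too. What is meant by the new3 is not black, pink or purple, and is the smaller of those in its own colour.

How it is judged:
By the outcome, as a careful person would: the job done as asked, in the order asked, and still so for the second after the job is handed in, with the robot touching nothing.
Of new0, new1, new2, new3 only 3 to 4 are there at a start; the rules pass over those that are not, and their reading is None.
Of done0, done1, done2, done3 only 1 to 2 are there at a start; the rules pass over those that are not, and their reading is None.
At some moment in a run one of board may be knocked a few centimetres aside while the robot is not near it.
Once in a run the grip may slacken for a moment while it holds something.
It also fails if it takes over 208 s, if anything falls off the work surface, if the arm or the gripper's body presses on something with over 40 N, if the wrist force passes 120 N, or if a joint passes its speed limit or range.

## Working session

There is one attempt and no reset: what is moved stays moved. The work goes in short steps, Python scripts to look and compute and a tool call to move; the robot and the scene stay as the last step left them, time stands still between calls to the robot, and variables do not carry over. Pictures are saved under pics/ and viewed, at most 14 in all, crops included, and the job is handed in when it is done.

Besides the shell and the picture viewer there is one more tool, called in YAML: its name, and indented under it one key for each argument. move_arm: Moves the arm, as the interface text tells. Its arguments: {"type":"object","properties":{"steps":{"type":"array"},"fingers":{"type":"number"}},"required":["steps"]}

```bash
ls; mkdir -p pics
python3 - <<'E'
from workcell import telemetry, optics
import cv2
print(telemetry.sense())
for n in("scene","top"):
    im=optics.camera(n); cv2.imwrite(f"pics/{n}0.png",cv2.resize(im[:,:,::-1],(800,600),interpolation=cv2.INTER_CUBIC)); c=optics.get_calibration(n); print(n,c)
E
```

```text
pics
{'time_s': 0.0, 'joint_positions': array([ 1.51467472e+00,  4.08501510e-02,  8.38175209e-02, -4.87158250e-04,
       -1.61548744e+00, -3.33690524e-01]), 'joint_vel': array([ 0.0005174 , -0.00109405,  0.00090461,  0.0008167 ,  0.00093369,
        0.00029779]), 'tau': array([ 5.30999132e-04, -3.68199921e+01,  3.47426784e+01,  6.93246827e+00,
       -5.15714622e-03,  3.15589304e-06]), 'ee_pos': array([0.22780552, 0.55472409, 0.23025622]), 'orientation': array([ 3.08037488e+00, -6.08069450e-01, -3.82349415e-04]), 'contact_force': array([-0.70223844,  0.1434076 , -0.78648786]), 'torque': array([-0.00244184,  0.03544346,  0.00593918]), 'grasp_force': 0.0, 'width': 0.08536521664106217}
scene {'fov_y': 54.664952244932834, 'cx': 278.12815951975955, 'cy': 208.1974356363986, 'extrinsics': array([[-0.30979919,  0.77366701, -0.55268781,  1.13392678],
       [ 0.95072976,  0.25922989, -0.17003757,  0.27215735],
       [ 0.01172074, -0.57813425, -0.81585747,  1.07798258],
       [ 0.        ,  0.        ,  0.        ,  1.        ]])}
top {'fov_y': 51.17723661221306, 'cx': 276.40381701891675, 'cy': 214.05024451055823, 'extrinsics': array([[-0.01676486, -0.99247727,  0.12127576,  0.28403737],
       [-0.99967066,  0.01428095, -0.02132183,  0.06286042],
       [ 0.0194295 , -0.12159328, -0.99238983,  1.29361125],
       [ 0.        ,  0.        ,  0.        ,  1.        ]])}
```

View pics/top0.png

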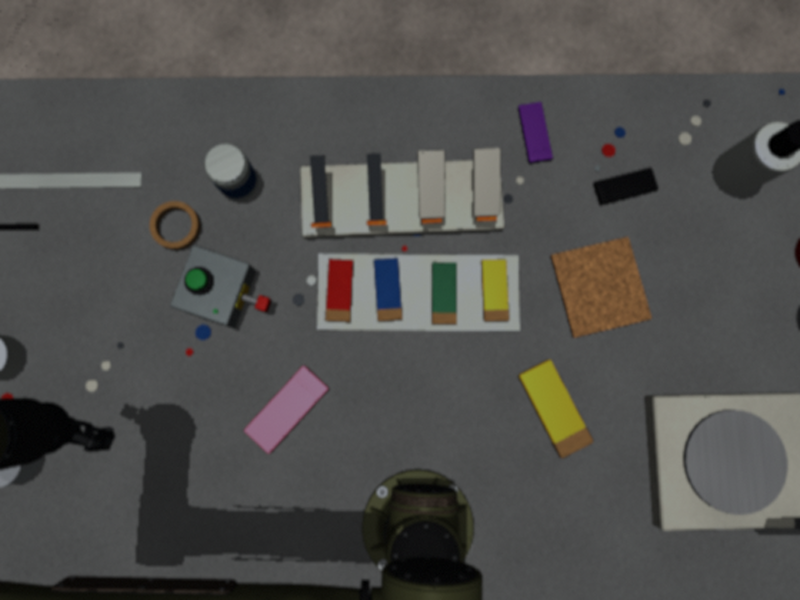

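View pics/scene0.png

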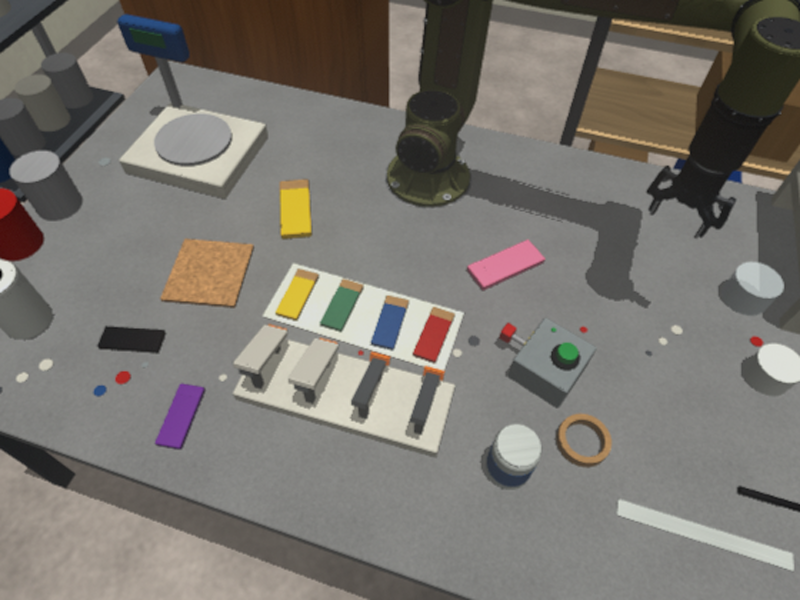

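```bash
cat > h.py <<'E'
import numpy as np, cv2
from workcell import telemetry, optics
from scipy.spatial.transform import Rotation as R
def cal(n):
    c=optics.get_calibration(n); return 210/np.tan(np.radians(c["fov_y"])/2),c["cx"],c["cy"],c["extrinsics"]
def plane(n,uv,z):
    f,cx,cy,E=cal(n); uv=np.atleast_2d(uv).astype(float)
    d=np.c_[(uv[:,0]-cx)/f,(uv[:,1]-cy)/f,np.ones(len(uv))]@E[:3,:3].T
    return E[:3,3]+d*((z-E[2,3])/d[:,2])[:,None]
def proj(n,P):
    f,cx,cy,E=cal(n); p=(np.atleast_2d(P)-E[:3,3])@E[:3,:3]
    return np.c_[f*p[:,0]/p[:,2]+cx,f*p[:,1]/p[:,2]+cy]
def crop(n,x,y,w,h,k,name,im=None):
    im=optics.camera(n) if im is None else im
    c=cv2.resize(im[y:y+h,x:x+w,::-1],None,fx=k,fy=k,interpolation=cv2.INTER_CUBIC)
    cv2.imwrite("pics/"+name,cv2.convertScaleAbs(c,alpha=1.4)); return im
E
python3 - <<'E'
from h import *
t=crop("top",200,95,178,146,4.4,"t1.png"); s=crop("scene",155,180,180,136,4.4,"s1.png")
np.savez("im0.npz",t=t,s=s)
for n,im in(("top",t),("scene",s)):
    hsv=cv2.cvtColor(im,cv2.COLOR_RGB2HSV); print(n)
    for c,lo,hi in(("red",0,5),("red2",174,180),("blue",105,125),("green",55,85),("yellow",24,34)):
        m=cv2.inRange(hsv,(lo,110,40),(hi,255,255)); k,l,st,ce=cv2.connectedComponentsWithStats(m)
        for i in range(1,k):
            if st[i,4]>25:
                r=cv2.minAreaRect(np.argwhere(l==i)[:,::-1].astype(np.float32)); print(c,st[i],ce[i].round(1), plane(n,ce[i],.017)[0].round(4),np.round(r[1],1),round(r[2],1))
E
```

```text
top
red [421 101  10   9  74] [425.7 104.9] [ 0.7685 -0.4251  0.017 ] [8. 9.] 90.0
red [229 182  18  35 576] [237.5 198.8] [0.487  0.1492 0.017 ] [16.6 34.4] 2.9
red [178 207  11  11  90] [183.3 212. ] [0.4501 0.3074 0.017 ] [ 8.9 10.4] 18.4
red [  1 275   8   5  31] [  4.5 277.3] [0.2698 0.8132 0.017 ] [4. 7.] 90.0
blue [431  89   7   7  37] [433.6  92.2] [ 0.8085 -0.4518  0.017 ] [6.4 5.7] 45.0
blue [262 181  18  35 539] [270.8 198.1] [0.4875 0.0511 0.017 ] [33.8 15.9] 85.9
blue [137 227  11  11  92] [141.7 232.2] [0.3927 0.4272 0.017 ] [10. 10.] 90.0
green [303 185  16  33 508] [310.3 201.1] [ 0.477  -0.0651  0.017 ] [32. 15.] 90.0
green [130 188  15  15 178] [136.7 195. ] [0.5022 0.4439 0.017 ] [14. 14.] 90.0
yellow [337 182  19  36 589] [346.  199.2] [ 0.4812 -0.171   0.017 ] [35.2 16.7] 87.3
yellow [165 199   7  17  37] [167.9 207. ] [0.4653 0.3524 0.017 ] [ 2.2 17.1] 20.0
yellow [ 364  252   46   58 1390] [386.1 280.4] [ 0.242  -0.2788  0.017 ] [54.6 25.6] 62.7
scene
red [   0  132   30   50 1054] [ 11.3 160. ] [ 0.5142 -0.8875  0.017 ] [49. 29.] 90.0
red [289 221  27  32 495]
[... 334 characters left out ...]
-0.3253 -1.0212  0.017 ] [52.2 24. ] 12.1
blue [  0  98  10  30 178] [  2.9 113.3] [ 0.3273 -1.0752  0.017 ] [29.  9.] 90.0
blue [473 112   7   6  30] [475.7 114.4] [-0.2491  0.6367  0.017 ] [5. 6.] 90.0
blue [509 119  10   9  56] [513.9 123. ] [-0.2462  0.7772  0.017 ] [9.4 7.1] 11.3
blue [260 213  24  30 438] [271.6 227.7] [0.4918 0.0548 0.017 ] [15.5 29.6] 17.7
blue [ 66 270   8   7  45] [ 69.3 272.9] [ 0.8201 -0.4445  0.017 ] [6. 7.] 90.0
green [390 240  15  13 143] [397.1 245.9] [0.4335 0.4342 0.017 ] [14.3 11.2] 26.6
yellow [196 132  22  32 628] [206.  147.4] [ 0.244  -0.2756  0.017 ] [30.8 20.7] 86.8
yellow [193 193  27  30 409] [206.  207.5] [ 0.486  -0.1683  0.017 ] [14.8 30.7] 25.6
```

View pics/t1.png

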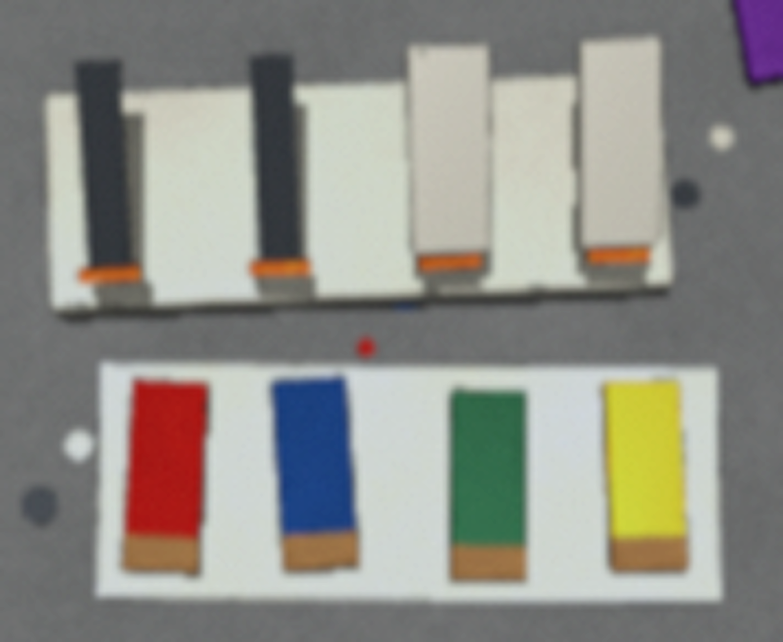

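View pics/s1.png

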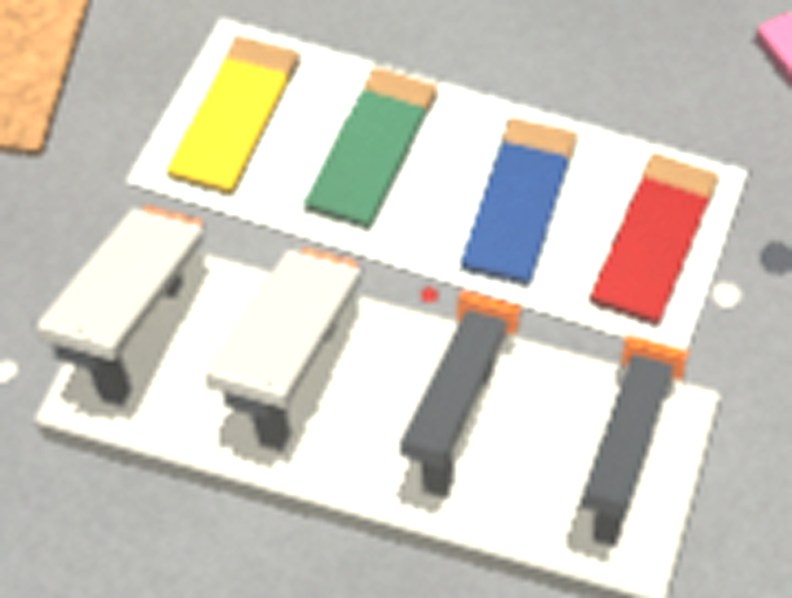

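Run:
```python
from h import *
from scipy.optimize import least_squares
d=np.load("im0.npz");t,s=d["t"],d["s"]
f=lambda im,x,y,w,h:cv2.resize(im[y:y+h,x:x+w,::-1],(400,400),interpolation=cv2.INTER_CUBIC)
a=np.hstack([f(t,115,165,80,80),f(s,340,215,80,80)])
cv2.imwrite("pics/box.png",cv2.convertScaleAbs(a,alpha=1.5))
T=lambda p:(np.array(p)+.5)/4.4-.5+[200,95]
S=lambda p:(np.array(p)+.5)/4.4-.5+[155,180]
t22=np.radians(22);Ry=R.from_euler('y',-t22).as_matrix()
def rest(i,p,q): # p local, q=(x0,y0,yaw)
    w=Ry@np.array(p)+[0,.165-.11*i,0]
    return R.from_euler('z',q[2]).as_matrix()@w+[q[0],q[1],.075]
obs=[("top",0,(.13,.014,0),T((77,63))),("top",0,(.13,-.014,0),T((120,61))),("top",1,(.13,.014,0),T((250,57))),("top",1,(.13,-.014,0),T((293,54))),
("top",0,(0,.02,.008),T((79,270))),("top",0,(0,-.02,.008),T((142,266))),("top",1,(0,.02,.008),T((251,263))),("top",1,(0,-.02,.008),T((311,260))),
("scene",0,(.13,.014,0),S((621,510))),("scene",0,(.13,-.014,0),S((584,498))),("scene",1,(.13,.014,0),S((441,455))),("scene",1,(.13,-.014,0),S((403,444))),]
obs=[(n,i,(p[0],p[1],p[2]),o) for n,i,p,o in obs]
obs+=[("scene",0,(-.008,.02,.008),S((689,351))),("scene",0,(-.008,-.02,.008),S((625,339))),("scene",1,(-.008,.02,.008),S((520,305))),("scene",1,(-.008,-.02,.008),S((460,292))),]
def fit(ob):
    fun=lambda q:np.concatenate([proj(n,rest(i,p,q))[0]-o for n,i,p,o in ob])
    r=least_squares(fun,[.6,0,0],loss='soft_l1'); print(r.x.round(4),fun(r.x).reshape(-1,2).round(1).tolist()); return r.x
for n in("top","scene"): fit([o for o in obs if o[0]==n])
q=fit(obs)
for i in range(4): print(i,rest(i,(0,0,0),q).round(4))
print("base",plane("top",[T((47,96)),T((672,70)),T((670,286)),T((53,306))],.03).round(4).tolist())
print("baseS",plane("scene",[S((38,420)),S((665,597)),S((719,395))],.03).round(4).tolist())
B=np.array([(551,254),(630,238),(651,318),(575,336)])*.7; print("boardT",plane("top",B,.012).round(4).tolist())
B=np.array([(183,239),(253,246),(233,306),(162,299)])*.7; print("boardS",plane("scene",B,.012).round(4).tolist())
print("panel done2 T corners",plane("top",[T((408,45)),T((488,43))],.124+.013).round(4).tolist(),"done3",plane("top",[T((581,40)),T((660,37))],.137).round(4).tolist())
for nm,c in dict(red=[(134,380),(208,384),(199,574),(123,569)],blue=[(272,381),(345,377),(357,568),(283,573)],green=[(451,390),(526,391),(525,580),(451,580)],yel=[(603,382),(679,380),(687,571),(612,572)]).items():
    P=plane("top",[T(k) for k in c],.017)[:,:2]; m=P.mean(0); a=P[:2].mean(0)-P[2:].mean(0); print(nm,m.round(4),"yaw",np.degrees(np.arctan2(a[1],a[0])).round(1),"L",np.linalg.norm(a).round(4),"W",np.linalg.norm(P[0]-P[1]).round(4))
for nm,c in dict(yel=[(237,39),(298,55),(233,190),(170,176)],green=[(374,71),(436,85),(368,226),(307,209)],blue=[(510,121),(575,135),(529,280),(463,268)],red=[(655,156),(717,176),(657,320),(592,299)]).items():
    P=plane("scene",[S(k) for k in c],.015)[:,:2]; m=P.mean(0); a=P[2:].mean(0)-P[:2].mean(0); print("S",nm,m.round(4),"yaw",np.degrees(np.arctan2(a[1],a[0])).round(1),"L",np.linalg.norm(a).round(4))
```

```text
[0.6076 0.0153 0.0299] [[-0.4, -0.3], [-0.1, -0.2], [0.1, -0.4], [0.4, -0.1], [-0.0, 0.2], [-0.1, 0.5], [-0.1, 0.2], [0.4, 0.3]]
[0.6096 0.0195 0.021 ] [[1.3, -0.2], [-1.0, -0.5], [0.5, 0.4], [-1.2, -0.1], [-0.3, 0.5], [0.3, -0.6], [0.1, 0.7], [0.2, -0.1]]
[0.6082 0.0174 0.0235] [[-0.9, -0.9], [-0.5, -0.8], [-0.4, -0.8], [-0.1, -0.5], [-0.8, -0.5], [-0.9, -0.0], [-0.9, -0.2], [-0.4, -0.0], [0.8, -1.0], [-1.5, -1.4], [0.1, -0.4], [-1.7, -0.8], [-0.9, -0.3], [-0.3, -1.3], [-0.4, -0.0], [-0.3, -0.7]]
0 [0.6043 0.1823 0.075 ]
1 [0.6069 0.0724 0.075 ]
2 [ 0.6095 -0.0376  0.075 ]
3 [ 0.6121 -0.1476  0.075 ]
base [[0.7339, 0.2276, 0.03], [0.7481, -0.1974, 0.03], [0.5975, -0.1903, 0.03], [0.5887, 0.2233, 0.03]]
baseS [[0.7468, -0.1819, 0.03], [0.7333, 0.232, 0.03], [0.5917, 0.2284, 0.03]]
boardT [[0.5451, -0.2933, 0.012], [0.5773, -0.4621, 0.012], [0.4075, -0.4953, 0.012], [0.3726, -0.3349, 0.012]]
boardS [[0.4118, -0.4933, 0.012], [0.3781, -0.3242, 0.012], [0.5498, -0.2885, 0.012], [0.5829, -0.4471, 0.012]]
panel done2 T corners [[0.7266, -0.0108, 0.137], [0.7274, -0.0608, 0.137]] done3 [[0.7288, -0.119, 0.137], [0.7303, -0.1686, 0.137]]
red [0.4749 0.1496] yaw -3.3 L 0.128 W 0.0497
blue [0.4749 0.0507] yaw 2.5 L 0.1297 W 0.0492
green [ 0.4661 -0.0657] yaw -1.7 L 0.1282 W 0.0506
yel [ 0.4708 -0.1714] yaw 0.5 L 0.1292 W 0.0515
S yel [ 0.4746 -0.1664] yaw 1.7 L 0.1278
S green [ 0.47   -0.0612] yaw -0.8 L 0.1297
S blue [0.4795 0.0544] yaw 3.5 L 0.1274
S red [0.4784 0.1544] yaw -3.8 L 0.1272
```

View pics/box.png

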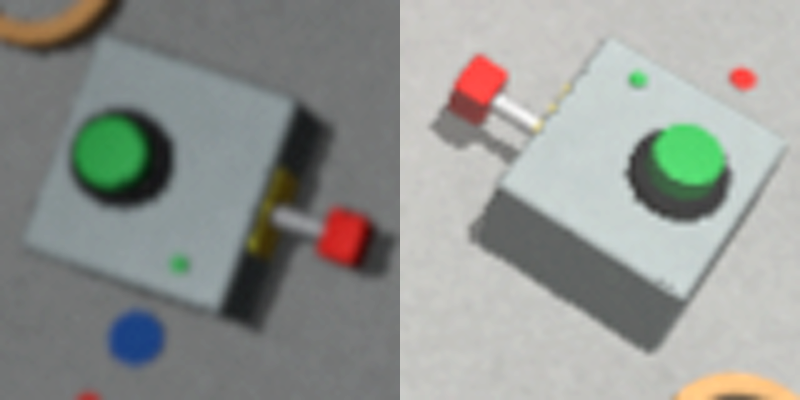

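```bash
cat >> h.py <<'E'
from scipy.spatial.transform import Slerp
import json
def rot(yaw,tilt=0,rollx=0):
    """tool down, tool x at world yaw (deg); tilt: tool z leans away along world heading 'rollx' deg"""
    B=R.from_rotvec(np.pi*np.array([np.cos(np.radians(yaw)/2),np.sin(np.radians(yaw)/2),0]))
    h=np.radians(rollx); ax=np.array([np.sin(h),-np.cos(h),0])
    return R.from_rotvec(np.radians(tilt)*ax)*B
def plan(wps,fill=True,start=None):
    """wps: list of (pos,Rot,nrows); prints calls of 10 rows"""
    s=telemetry.sense(); p=np.array(s["ee_pos"]);r=R.from_rotvec(s["orientation"])
    if start: p,r=start
    rows=[]
    for tp,tr,n in wps:
        p0,r0=p.copy(),r; rv=(r0.inv()*tr).as_rotvec(); tp=np.array(tp)
        step=max(np.linalg.norm(tp-p0)*1000/n/41.7,np.degrees(np.linalg.norm(rv))/n/7.16)
        if step>.95: print("TOO FAST",step)
        for k in range(1,n+1):
            gp=p0+(tp-p0)*k/n; gr=r0*R.from_rotvec(rv*k/n)
            a=np.round(r.inv().apply(gp-p)*100,2); w=np.round((r.inv()*gr).as_rotvec(),3)
            p=p+r.apply(a/100); r=r*R.from_rotvec(w); rows.append([*a.tolist(),*w.tolist()])
    while fill and len(rows)%10: rows.append([0]*6)
    for i in range(0,len(rows),10): print(json.dumps([[0 if v==0 else v for v in x] for x in rows[i:i+10]]).replace(" ",""))
def show():
    s=telemetry.sense(); print(s["time_s"],s["ee_pos"].round(4),R.from_rotvec(s["orientation"]).as_matrix().round(3).tolist(),"F",s["contact_force"].round(1),"w",round(s["width"],4),s["grasp_force"],"q",s["joint_positions"].round(2))
E
python3 - <<'E'
from h import *
from scipy.optimize import least_squares
T=lambda p:(np.array(p)+.5)/5-.5+[115,165]
S=lambda p:(np.array(p)-[400,0]+.5)/5-.5+[340,215]
a=plane("top",[T(k) for k in[(103,35),(300,100),(220,312),(22,240)]],.075);b=plane("scene",[S(k) for k in [(610,38),(786,150),(684,298),(500,186)]],.075)
for P in(a,b):
    print(P.round(4).tolist(),[np.linalg.norm(P[i]-P[(i+1)%4]).round(3) for i in range(4)],P.mean(0))
print("knob T",plane("top",T((341,236)),.06),"S top face",plane("scene",S((482,76)),.06))
def tri(u,v):
    fun=lambda X:np.concatenate([proj("top",X)[0]-u,proj("scene",X)[0]-v]); r=least_squares(fun,[.5,.4,.1]);return r.x.round(4),fun(r.x).round(2)
print("plunger",tri(T((109,151)),S((688,154))))
d=np.load("im0.npz")
for n,im in(("top",d["t"]),("scene",d["s"])):
    hsv=cv2.cvtColor(im,cv2.COLOR_RGB2HSV);m=cv2.inRange(hsv,(8,90,60),(20,220,255));m=cv2.morphologyEx(m,cv2.MORPH_CLOSE,np.ones((3,3)))
    k,l,st,ce=cv2.connectedComponentsWithStats(m); i=1+np.argmax(st[1:,4]); c=cv2.boxPoints(cv2.minAreaRect(np.argwhere(l==i)[:,::-1].astype(np.float32)));h=cv2.approxPolyDP(cv2.convexHull(np.argwhere(l==i)[:,::-1].astype(np.int32)),5,True)[:,0]
    P=plane(n,h,.012);print(st[i],ce[i],h.tolist(),P.round(4).tolist(),[np.linalg.norm(P[i]-P[(i+1)%len(P)]).round(3) for i in range(len(P))])
E
```

```text
[[0.5591, 0.4323, 0.075], [0.5205, 0.3214, 0.075], [0.4015, 0.3643, 0.075], [0.4433, 0.4745, 0.075]] [np.float64(0.117), np.float64(0.126), np.float64(0.118), np.float64(0.123)] [0.48108137 0.39812985 0.075     ]
[[0.4054, 0.3697, 0.075], [0.4498, 0.4785, 0.075], [0.5616, 0.4368, 0.075], [0.5247, 0.3276, 0.075]] [np.float64(0.117), np.float64(0.119), np.float64(0.115), np.float64(0.127)] [0.4853807  0.40317453 0.075     ]
knob T [[0.44499927 0.3006671  0.06      ]] S top face [[0.4455914  0.30345827 0.06      ]]
plunger (array([0.4882, 0.4205, 0.1016]), array([-0.35,  0.06, -0.36,  0.01]))
[ 386  166   70   70 3388] [420.23347107 200.59356553] [[455, 222], [401, 235], [386, 178], [439, 166]] [[0.4093, -0.4933, 0.012], [0.3732, -0.3305, 0.012], [0.5445, -0.2942, 0.012], [0.5792, -0.4561, 0.012]] [np.float64(0.167), np.float64(0.175), np.float64(0.166), np.float64(0.174)]
[  84    0  188   74 8680] [198.69861751  28.71440092] [[271, 73], [129, 43], [84, 0], [271, 0]] [[-0.2414, -0.1944, 0.012], [-0.2389, -0.8654, 0.012], [-0.492, -1.2645, 0.012], [-0.8013, -0.3831, 0.012]] [np.float64(0.671), np.float64(0.473), np.float64(0.934), np.float64(0.591)]
```

Run:
```python
from h import *
r=rot(-109.8)
plan([((.446,.3025,.17),r,20),((.446,.3025,.032),r,10)])
```

```text
[[1.49,0.75,0.3,0,0,0.076],[1.54,0.64,0.31,0,0,0.077],[1.58,0.52,0.3,0,0,0.076],[1.62,0.39,0.31,0,0,0.076],[1.65,0.27,0.3,0,0,0.077],[1.66,0.14,0.31,0,0,0.076],[1.67,0.02,0.3,0,0,0.076],[1.66,-0.11,0.3,0,0,0.077],[1.65,-0.24,0.31,0,0,0.076],[1.63,-0.36,0.3,0,-0.001,0.076]]
[[1.6,-0.48,0.31,0,0,0.077],[1.55,-0.61,0.3,0,0,0.076],[1.5,-0.72,0.3,0,0,0.076],[1.45,-0.84,0.3,0,0,0.077],[1.37,-0.94,0.31,0.001,0,0.076],[1.3,-1.04,0.3,0,0,0.076],[1.22,-1.14,0.3,0,0,0.077],[1.13,-1.24,0.31,0,0,0.076],[1.03,-1.31,0.3,0,0,0.076],[0.92,-1.38,0.31,0,0,0.077]]
[[0,0,1.38,0,0,0],[0,0,1.38,0,0,0],[0,0,1.38,0,0,0],[0,0,1.38,0,0,0],[0,0,1.38,0,0,0],[0,0,1.38,0,0,0],[0,0,1.38,0,0,0],[0,0,1.38,0,0,0],[0,0,1.38,0,0,0],[0,0,1.38,0,0,0]]
```

move_arm:
  steps:
    - [1.49, 0.75, 0.3, 0, 0, 0.076]
    - [1.54, 0.64, 0.31, 0, 0, 0.077]
    - [1.58, 0.52, 0.3, 0, 0, 0.076]
    - [1.62, 0.39, 0.31, 0, 0, 0.076]
    - [1.65, 0.27, 0.3, 0, 0, 0.077]
    - [1.66, 0.14, 0.31, 0, 0, 0.076]
    - [1.67, 0.02, 0.3, 0, 0, 0.076]
    - [1.66, -0.11, 0.3, 0, 0, 0.077]
    - [1.65, -0.24, 0.31, 0, 0, 0.076]
    - [1.63, -0.36, 0.3, 0, 0, 0.076]
  fingers: 1

```text
time_s: 1.03
ee_pos: [0.3374, 0.4281, 0.2005]
orientation: [2.631, -1.717, -0.0]
contact_force: [-0.0, 0.1, 1.2]
width: 0.0853
grasp_force: 0.0
```

move_arm:
  steps:
    - [1.6, -0.48, 0.31, 0, 0, 0.077]
    - [1.55, -0.61, 0.3, 0, 0, 0.076]
    - [1.5, -0.72, 0.3, 0, 0, 0.076]
    - [1.45, -0.84, 0.3, 0, 0, 0.077]
    - [1.37, -0.94, 0.31, 0, 0, 0.076]
    - [1.3, -1.04, 0.3, 0, 0, 0.076]
    - [1.22, -1.14, 0.3, 0, 0, 0.077]
    - [1.13, -1.24, 0.31, 0, 0, 0.076]
    - [1.03, -1.31, 0.3, 0, 0, 0.076]
    - [0.92, -1.38, 0.31, 0, 0, 0.077]

```text
time_s: 1.87
ee_pos: [0.4465, 0.302, 0.1702]
orientation: [1.801, -2.574, -0.0]
contact_force: [0.2, -0.1, -0.1]
width: 0.0854
grasp_force: 0.0
```

Run:
```python
from h import *
show()
im=optics.camera("scene");f=lambda im,x,y,w,h:cv2.resize(im[y:y+h,x:x+w,::-1],(400,400),interpolation=cv2.INTER_CUBIC)
t=optics.camera("top")
cv2.imwrite("pics/k.png",np.hstack([f(t,120,150,100,100),f(im,300,160,120,120)]))
p=telemetry.sense()["ee_pos"];print(proj("top",p),proj("scene",p))
plan([((.446,.3025,.032),rot(-109.8),10)])
```

```text
1.8667 [0.4465 0.302  0.1702] [[-0.343, -0.939, -0.0], [-0.939, 0.343, -0.0], [0.0, 0.0, -1.0]] F [ 0.2 -0.1 -0.1] w 0.0854 0.0 q [ 0.97 -0.12 -0.18 -0.   -1.51 -1.32]
[[174.44391949 205.71883398]] [[361.78324924 208.56277524]]
[[-0.01,0.01,1.38,0,0,0],[-0.01,0.01,1.37,0,0,-0.001],[-0.02,0.02,1.38,0,0,0],[-0.01,0.01,1.38,0,-0.001,-0.001],[-0.01,0.01,1.37,0,0,0],[-0.01,0.01,1.38,0,0,-0.001],[-0.01,0.01,1.38,0,0,0],[-0.01,0.01,1.38,0,0,-0.001],[-0.01,0.02,1.37,0,0,0],[-0.02,0.01,1.38,0,0,-0.001]]
```

View pics/k.png

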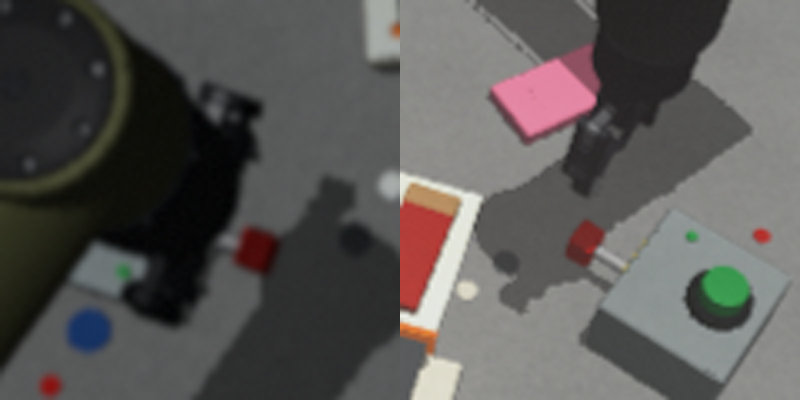

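move_arm:
  steps:
    - [-0.1, 0.1, 2.3, 0, 0, 0]
    - [0, 0, 2.3, 0, 0, 0]
    - [0, 0, 2.3, 0, 0, 0]
    - [0, 0, 2.3, 0, 0, 0]
    - [0, 0, 2.3, 0, 0, 0]
    - [0, 0, 2.3, 0, 0, 0]
    - [0, 0, 0, 0, 0, 0]
    - [0, 0, 0, 0, 0, 0]
    - [0, 0, 0, 0, 0, 0]
    - [0, 0, 0, 0, 0, 0]

```text
time_s: 2.8
ee_pos: [0.4463, 0.305, 0.0347]
orientation: [-1.805, 2.568, 0.001]
contact_force: [-0.2, 1.2, 1.0]
width: 0.0851
grasp_force: 0.0
```

move_arm:
  steps:
    - [0, 0, 0, 0, 0, 0]
    - [0, 0, 0, 0, 0, 0]
    - [0, 0, 0, 0, 0, 0]
    - [0, 0, 0, 0, 0, 0]
    - [0, 0, 0, 0, 0, 0]
    - [0, 0, 0, 0, 0, 0]
    - [0, 0, 0, 0, 0, 0]
    - [0, 0, 0, 0, 0, 0]
    - [0, 0, 0, 0, 0, 0]
    - [0, 0, 0, 0, 0, 0]
  fingers: 0

```text
time_s: 3.63
ee_pos: [0.4461, 0.3038, 0.0331]
orientation: [-1.805, 2.57, -0.001]
contact_force: [4.8, -3.7, 3.8]
width: 0.0293
grasp_force: 62.2
```

move_arm:
  steps:
    - [0.35, 0, 0, 0, 0, 0]
    - [0.35, 0, 0, 0, 0, 0]
    - [0.35, 0, 0, 0, 0, 0]
    - [0.35, 0, 0, 0, 0, 0]
    - [0.35, 0, 0, 0, 0, 0]
    - [0.35, 0, 0, 0, 0, 0]
    - [0.35, 0, 0, 0, 0, 0]
    - [0.3, 0, 0, 0, 0, 0]
    - [0, 0, 0, 0, 0, 0]
    - [0, 0, 0, 0, 0, 0]

```text
time_s: 4.47
ee_pos: [0.437, 0.2784, 0.0331]
orientation: [-1.805, 2.569, -0.001]
contact_force: [6.6, -0.8, 1.4]
width: 0.0288
grasp_force: 62.1
```

move_arm:
  steps:
    - [0.1, 0, 0, 0, 0, 0]
    - [0.1, 0, 0, 0, 0, 0]
    - [0.1, 0, 0, 0, 0, 0]
    - [0.1, 0, 0, 0, 0, 0]
    - [0, 0, 0, 0, 0, 0]
    - [0, 0, 0, 0, 0, 0]
    - [0, 0, 0, 0, 0, 0]
    - [0, 0, 0, 0, 0, 0]
    - [0, 0, 0, 0, 0, 0]
    - [0, 0, 0, 0, 0, 0]

```text
time_s: 5.3
ee_pos: [0.4358, 0.275, 0.0331]
orientation: [-1.805, 2.568, -0.0]
contact_force: [6.5, -0.2, 1.4]
width: 0.0289
grasp_force: 63.2
```

move_arm:
  steps:
    - [0.1, 0, 0, 0, 0, 0]
    - [0.1, 0, 0, 0, 0, 0]
    - [0.1, 0, 0, 0, 0, 0]
    - [0.1, 0, 0, 0, 0, 0]
    - [0, 0, 0, 0, 0, 0]
    - [0, 0, 0, 0, 0, 0]
    - [0, 0, 0, 0, 0, 0]
    - [0, 0, 0, 0, 0, 0]
    - [0, 0, 0, 0, 0, 0]
    - [0, 0, 0, 0, 0, 0]

```text
time_s: 6.13
ee_pos: [0.4352, 0.2733, 0.0331]
orientation: [-1.803, 2.564, 0.003]
contact_force: [11.8, 8.4, -5.2]
width: 0.0287
grasp_force: 62.4
```

move_arm:
  steps:
    - [0.1, 0, 0, 0, 0, 0]
    - [0.1, 0, 0, 0, 0, 0]
    - [0.1, 0, 0, 0, 0, 0]
    - [0, 0, 0, 0, 0, 0]
    - [0, 0, 0, 0, 0, 0]
    - [0, 0, 0, 0, 0, 0]
    - [0, 0, 0, 0, 0, 0]
    - [0, 0, 0, 0, 0, 0]
    - [0, 0, 0, 0, 0, 0]
    - [0, 0, 0, 0, 0, 0]

```text
time_s: 6.97
ee_pos: [0.4351, 0.2733, 0.0331]
orientation: [-1.8, 2.559, 0.008]
contact_force: [17.8, 17.1, -12.5]
width: 0.0292
grasp_force: 61.4
```

```bash
cat >> h.py <<'E'
Q=[.6086,.0174,np.degrees(.027)]
def rp(i,x,z,yoff=0.):
    Rz=R.from_euler('z',Q[2],degrees=True); Ry=R.from_euler('y',-22,degrees=True)
    return Rz.apply(Ry.apply([x,yoff,z])+[0,.165-.11*i,0])+[Q[0],Q[1],.075]
RR=rot(-180+Q[2],22,Q[2])
E
python3 - <<'E'
from h import *
k=rot(-109.8); s=telemetry.sense(); p=s["ee_pos"]
print(RR.as_matrix().round(3).tolist(), rp(2,.067,-.002))
up=p+[0,0,.16]
plan([(up,k,6),(rp(2,.067,.1),RR,14)],start=(p,k))
plan([(rp(2,.067,-.002),RR,6)],start=(rp(2,.067,.1),RR))
E
```

```text
[[-0.927, -0.027, 0.374], [-0.025, 1.0, 0.01], [-0.375, 0.0, -0.927]] [ 0.67293244 -0.03588266  0.09824427]
[[0,0,-2.67,0,0,0],[0,0,-2.66,0,0,0],[0,0,-2.67,0,0,0],[0,0,-2.67,0,0,0],[0,0,-2.66,0,0,0],[0,0,-2.67,0,0,0],[1.6,-2.09,0,0.016,-0.024,0.084],[1.42,-2.22,0,0.017,-0.024,0.085],[1.23,-2.33,0.01,0.016,-0.024,0.084],[1.03,-2.43,0.02,0.017,-0.024,0.085]]
[[0.81,-2.5,0.04,0.016,-0.024,0.084],[0.61,-2.57,0.06,0.016,-0.024,0.085],[0.39,-2.6,0.09,0.017,-0.024,0.084],[0.17,-2.63,0.13,0.016,-0.024,0.085],[-0.05,-2.63,0.17,0.017,-0.024,0.084],[-0.26,-2.61,0.21,0.016,-0.025,0.085],[-0.48,-2.57,0.27,0.017,-0.024,0.084],[-0.69,-2.53,0.33,0.016,-0.024,0.085],[-0.88,-2.45,0.38,0.016,-0.024,0.084],[-1.09,-2.36,0.45,0.017,-0.024,0.085]]
[[0,0,1.7,0,0,0],[0,0,1.7,0,0,0],[0,0,1.7,0,0,0],[0,0,1.7,0,0,0],[0,0,1.7,0,0,0],[0,0,1.7,0,0,0],[0,0,0,0,0,0],[0,0,0,0,0,0],[0,0,0,0,0,0],[0,0,0,0,0,0]]
```

move_arm:
  steps:
    - [-0.15, 0, 0, 0, 0, 0]
    - [-0.15, 0, 0, 0, 0, 0]
    - [-0.15, 0, 0, 0, 0, 0]
    - [-0.1, 0, 0, 0, 0, 0]
    - [0, 0, 0, 0, 0, 0]
    - [0, 0, 0, 0, 0, 0]
    - [0, 0, 0, 0, 0, 0]
    - [0, 0, 0, 0, 0, 0]
    - [0, 0, 0, 0, 0, 0]
    - [0, 0, 0, 0, 0, 0]

```text
time_s: 7.8
ee_pos: [0.4352, 0.2733, 0.0331]
orientation: [-1.805, 2.569, -0.001]
contact_force: [6.6, -1.5, 1.0]
width: 0.0287
grasp_force: 63.4
```

move_arm:
  steps:
    - [0, 0, 0, 0, 0, 0]
    - [0, 0, 0, 0, 0, 0]
    - [0, 0, 0, 0, 0, 0]
    - [0, 0, 0, 0, 0, 0]
    - [0, 0, 0, 0, 0, 0]
    - [0, 0, 0, 0, 0, 0]
    - [0, 0, 0, 0, 0, 0]
    - [0, 0, 0, 0, 0, 0]
    - [0, 0, 0, 0, 0, 0]
    - [0, 0, 0, 0, 0, 0]
  fingers: 1

```text
time_s: 8.63
ee_pos: [0.4343, 0.2729, 0.0325]
orientation: [1.806, -2.571, 0.0]
contact_force: [-0.2, -0.4, 0.3]
width: 0.0856
grasp_force: 0.0
```

move_arm:
  steps:
    - [0, 0, -2.67, 0, 0, 0]
    - [0, 0, -2.67, 0, 0, 0]
    - [0, 0, -2.67, 0, 0, 0]
    - [0, 0, -2.67, 0, 0, 0]
    - [0, 0, -2.66, 0, 0, 0]
    - [0, 0, -2.67, 0, 0, 0]
    - [1.6, -2.09, 0, 0.016, -0.024, 0.084]
    - [1.42, -2.22, 0, 0.017, -0.024, 0.085]
    - [1.23, -2.33, 0.01, 0.016, -0.024, 0.084]
    - [1.03, -2.43, 0.02, 0.017, -0.024, 0.085]

```text
time_s: 9.47
ee_pos: [0.4918, 0.1834, 0.1928]
orientation: [-1.292, 2.734, 0.002]
contact_force: [0.3, -0.2, -0.3]
width: 0.0856
grasp_force: 0.0
```

move_arm:
  steps:
    - [0.81, -2.5, 0.04, 0.016, -0.024, 0.084]
    - [0.61, -2.57, 0.06, 0.016, -0.024, 0.085]
    - [0.39, -2.6, 0.09, 0.017, -0.024, 0.084]
    - [0.17, -2.63, 0.13, 0.016, -0.024, 0.085]
    - [-0.05, -2.63, 0.17, 0.017, -0.024, 0.084]
    - [-0.26, -2.61, 0.21, 0.016, -0.025, 0.085]
    - [-0.48, -2.57, 0.27, 0.017, -0.024, 0.084]
    - [-0.69, -2.53, 0.33, 0.016, -0.024, 0.085]
    - [-0.88, -2.45, 0.38, 0.016, -0.024, 0.084]
    - [-1.09, -2.36, 0.45, 0.017, -0.024, 0.085]

```text
time_s: 10.3
ee_pos: [0.6343, -0.0387, 0.1925]
orientation: [-0.03, 2.756, 0.007]
contact_force: [0.7, -0.6, 0.6]
width: 0.0857
grasp_force: 0.0
```

Run:
```python
from h import *
show(); print(rp(2,.067,.1), RR.as_matrix().round(3).tolist())
plan([(rp(2,.067,-.002),RR,7)])
t=optics.camera("top");im=optics.camera("scene");f=lambda im,x,y,w,h:cv2.resize(im[y:y+h,x:x+w,::-1],(400,400),interpolation=cv2.INTER_CUBIC)
cv2.imwrite("pics/r2.png",np.hstack([f(t,250,85,110,110),f(im,155,200,130,130)]))
```

```text
10.3 [ 0.6343 -0.0387  0.1925] [[-0.926, -0.022, 0.376], [-0.02, 1.0, 0.009], [-0.376, 0.001, -0.927]] F [ 0.7 -0.6  0.6] w 0.0857 0.0 q [ 0.31 -0.21 -0.31  0.12 -1.1  -1.9 ]
[ 0.63473649 -0.0369142   0.19281703] [[-0.927, -0.027, 0.374], [-0.025, 1.0, 0.01], [-0.375, 0.0, -0.927]]
[[0,0.03,1.46,0,0,-0.001],[-0.01,0.02,1.45,0,0.001,0],[-0.01,0.03,1.46,0,0,-0.001],[0,0.03,1.45,-0.001,0,-0.001],[-0.01,0.02,1.46,0,0,-0.001],[-0.01,0.03,1.45,0,0.001,0],[0,0.02,1.46,0,0,-0.001],[0,0,0,0,0,0],[0,0,0,0,0,0],[0,0,0,0,0,0]]
```

View pics/r2.png

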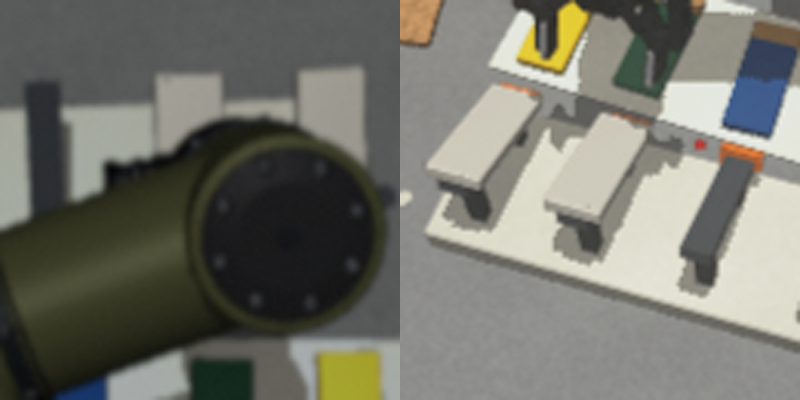

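move_arm:
  steps:
    - [0, 0.1, 1.5, 0, 0, -0.002]
    - [0, 0.1, 1.5, 0, 0, -0.002]
    - [0, 0, 1.5, 0, 0.001, 0]
    - [0, 0, 1.5, 0, 0.001, 0]
    - [0, 0, 1.5, 0, 0, 0]
    - [0, 0, 1.4, 0, 0, 0]
    - [0, 0, 1.3, 0, 0, 0]
    - [0, 0, 0, 0, 0, 0]
    - [0, 0, 0, 0, 0, 0]
    - [0, 0, 0, 0, 0, 0]

```text
time_s: 11.23
ee_pos: [0.6722, -0.0342, 0.0988]
orientation: [-0.043, 2.758, 0.006]
contact_force: [-0.9, -0.5, 0.5]
width: 0.0854
grasp_force: 0.0
```

Run:
```python
from h import *
show(); print(rp(2,.067,-.002))
```

```text
11.2333 [ 0.6722 -0.0342  0.0988] [[-0.927, -0.031, 0.374], [-0.029, 1.0, 0.01], [-0.374, -0.002, -0.927]] F [-0.9 -0.5  0.5] w 0.0854 0.0 q [ 0.3  -0.07 -0.36  0.13 -0.92 -1.9 ]
[ 0.67293244 -0.03588266  0.09824427]
```

move_arm:
  steps:
    - [0, 0, 0, 0, 0, 0]
    - [0, 0, 0, 0, 0, 0]
    - [0, 0, 0, 0, 0, 0]
    - [0, 0, 0, 0, 0, 0]
    - [0, 0, 0, 0, 0, 0]
    - [0, 0, 0, 0, 0, 0]
    - [0, 0, 0, 0, 0, 0]
    - [0, 0, 0, 0, 0, 0]
    - [0, 0, 0, 0, 0, 0]
    - [0, 0, 0, 0, 0, 0]
  fingers: 0

```text
time_s: 12.07
ee_pos: [0.6723, -0.0343, 0.0992]
orientation: [-0.042, 2.757, 0.006]
contact_force: [-3.7, -0.0, 5.8]
width: 0.0504
grasp_force: 64.2
```

Run:
```python
from h import *
show()
```

```text
12.0667 [ 0.6723 -0.0343  0.0992] [[-0.927, -0.03, 0.375], [-0.029, 1.0, 0.01], [-0.375, -0.002, -0.927]] F [-3.7 -0.   5.8] w 0.0504 64.17646765708923 q [ 0.3  -0.07 -0.36  0.13 -0.92 -1.9 ]
```

```bash
cat >> h.py <<'E'
def board(im=None):
    im=optics.camera("top") if im is None else im
    hsv=cv2.cvtColor(im,cv2.COLOR_RGB2HSV);m=cv2.inRange(hsv,(8,90,60),(20,220,255));m[:, :380]=0
    m=cv2.morphologyEx(m,cv2.MORPH_CLOSE,np.ones((9,9)));k,l,st,ce=cv2.connectedComponentsWithStats(m); i=1+np.argmax(st[1:,4])
    P=plane("top",np.argwhere(l==i)[:,::-1],.012)[:,:2].astype(np.float32)*1000
    (c,wh,a)=cv2.minAreaRect(P); print("board",st[i],np.round(c,1),np.round(wh,1),round(a,1)); return np.array(c)/1000+[.002,.0023]
E
python3 - <<'E'
from h import *
board(np.load("im0.npz")["t"]);c=board();print(c)
p=telemetry.sense()["ee_pos"]; r0=R.from_rotvec(telemetry.sense()["orientation"])
e=np.array([np.cos(np.radians(12)),np.sin(np.radians(12))]); tgt=c+.043*e; print(tgt)
b=rot(102)
w1=p-r0.apply([0,0,.08]); 
plan([(w1,r0,5),([.55,-.2,.2],rot(-178),7),([tgt[0],tgt[1],.15],b,15),([tgt[0],tgt[1],.15],b,3)])
E
```

```text
board [ 386  166   70   70 3388] [ 475.8 -393.5] [179.5 170.6] 12.5
board [ 386  166   70   70 3383] [ 475.6 -393.6] [179.2 170.7] 12.5
[ 0.47763263 -0.39125408]
[ 0.51969298 -0.38231387]
[[0,0,-1.6,0,0,0],[0,0,-1.6,0,0,0],[0,0,-1.6,0,0,0],[0,0,-1.6,0,0,0],[0,0,-1.6,0,0,0],[1.15,-2.32,-0.87,0,0.055,-0.001],[1.19,-2.31,-0.8,-0.001,0.055,0],[1.24,-2.31,-0.74,0,0.055,-0.001],[1.28,-2.32,-0.68,0,0.054,-0.001],[1.32,-2.31,-0.6,-0.001,0.055,0]]
[[1.34,-2.31,-0.53,0,0.055,-0.001],[1.38,-2.31,-0.45,-0.001,0.055,0],[0.24,-1.21,0.33,0,0,0.093],[0.13,-1.22,0.34,0,0,0.093],[0.02,-1.24,0.33,0,0,0.093],[-0.1,-1.22,0.33,0,0,0.093],[-0.21,-1.22,0.33,0,0,0.093],[-0.32,-1.19,0.34,0,0,0.093],[-0.44,-1.15,0.33,0,0,0.093],[-0.53,-1.11,0.33,0,0,0.093]]
[[-0.64,-1.05,0.33,0,0,0.094],[-0.74,-0.99,0.34,0,0,0.093],[-0.82,-0.92,0.33,0,0,0.093],[-0.9,-0.84,0.33,0,0,0.093],[-0.98,-0.74,0.34,0,0,0.093],[-1.05,-0.66,0.33,0,0,0.093],[-1.1,-0.55,0.33,0,0,0.093],[0,0,0,0,0,0],[0,0,0,0,0,0],[0,0,0,0,0,0]]
```

move_arm:
  steps:
    - [0, 0, -1.6, 0, 0, 0]
    - [0, 0, -1.6, 0, 0, 0]
    - [0, 0, -1.6, 0, 0, 0]
    - [0, 0, -1.6, 0, 0, 0]
    - [0, 0, -1.6, 0, 0, 0]
    - [1.15, -2.32, -0.87, 0, 0.055, -0.001]
    - [1.19, -2.31, -0.8, -0.001, 0.055, 0]
    - [1.24, -2.31, -0.74, 0, 0.055, -0.001]
    - [1.28, -2.32, -0.68, 0, 0.054, -0.001]
    - [1.32, -2.31, -0.6, -0.001, 0.055, 0]

```text
time_s: 12.95
ee_pos: [0.5752, -0.1537, 0.1912]
orientation: [-0.051, 3.036, 0.003]
contact_force: [0.1, -0.4, -1.2]
width: 0.0505
grasp_force: 64.4
```

move_arm:
  steps:
    - [1.34, -2.31, -0.53, 0, 0.055, -0.001]
    - [1.38, -2.31, -0.45, -0.001, 0.055, 0]
    - [0.24, -1.21, 0.33, 0, 0, 0.093]
    - [0.13, -1.22, 0.34, 0, 0, 0.093]
    - [0.02, -1.24, 0.33, 0, 0, 0.093]
    - [-0.1, -1.22, 0.33, 0, 0, 0.093]
    - [-0.21, -1.22, 0.33, 0, 0, 0.093]
    - [-0.32, -1.19, 0.34, 0, 0, 0.093]
    - [-0.44, -1.15, 0.33, 0, 0, 0.093]
    - [-0.53, -1.11, 0.33, 0, 0, 0.093]

```text
time_s: 13.78
ee_pos: [0.5332, -0.2977, 0.1711]
orientation: [-1.097, -2.941, -0.0]
contact_force: [0.0, -0.8, -1.6]
width: 0.0505
grasp_force: 64.4
```

move_arm:
  steps:
    - [-0.64, -1.05, 0.33, 0, 0, 0.094]
    - [-0.74, -0.99, 0.34, 0, 0, 0.093]
    - [-0.82, -0.92, 0.33, 0, 0, 0.093]
    - [-0.9, -0.84, 0.33, 0, 0, 0.093]
    - [-0.98, -0.74, 0.34, 0, 0, 0.093]
    - [-1.05, -0.66, 0.33, 0, 0, 0.093]
    - [-1.1, -0.55, 0.33, 0, 0, 0.093]
    - [0, 0, 0, 0, 0, 0]
    - [0, 0, 0, 0, 0, 0]
    - [0, 0, 0, 0, 0, 0]

```text
time_s: 14.62
ee_pos: [0.5194, -0.382, 0.1484]
orientation: [-1.974, -2.441, 0.001]
contact_force: [0.2, 0.1, -1.0]
width: 0.0507
grasp_force: 64.4
```

Run:
```python
from h import *
show(); t=optics.camera("top");s=optics.camera("scene")
f=lambda im,x,y,w,h:cv2.resize(im[y:y+h,x:x+w,::-1],(400,400),interpolation=cv2.INTER_CUBIC)
cv2.imwrite("pics/b1.png",np.hstack([f(t,350,130,140,140),f(s,80,110,140,140)]))
e=np.array([np.cos(np.radians(12.5)),np.sin(np.radians(12.5))]); tgt=np.array([.4776,-.3913])+.043*e
plan([([*tgt,.03],rot(102.5),8)])
```

```text
14.6167 [ 0.5194 -0.382   0.1484] [[-0.209, 0.978, -0.002], [0.978, 0.209, 0.001], [0.001, -0.002, -1.0]] F [ 0.2  0.1 -1. ] w 0.0507 64.38902378082275 q [-0.32  0.17  0.07 -0.   -1.48 -2.61]
[[0,0,1.49,0,0,-0.001],[-0.01,0,1.48,0,0,-0.001],[0,0,1.49,0,0,-0.001],[0,0,1.49,-0.001,0,-0.001],[0,0,1.48,0,0,-0.001],[-0.01,0,1.49,0,-0.001,0],[0,0,1.49,0,0,-0.001],[0,0,1.48,0,0,-0.001],[0,0,0,0,0,0],[0,0,0,0,0,0]]
```

View pics/b1.png

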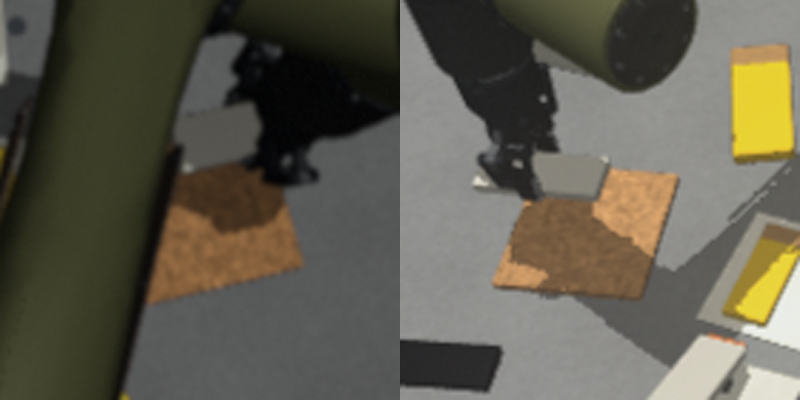

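move_arm:
  steps:
    - [0, 0, 1.5, 0, 0, -0.005]
    - [0, 0, 1.5, 0, 0, 0]
    - [0, 0, 1.5, 0, 0, 0]
    - [0, 0, 1.5, 0, 0, 0]
    - [0, 0, 1.5, 0, 0, 0]
    - [0, 0, 1.5, 0, 0, 0]
    - [0, 0, 1.5, 0, 0, 0]
    - [0, 0, 1.5, 0, 0, 0]
    - [0, 0, 0.6, 0, 0, 0]
    - [0, 0, 0.5, 0, 0, 0]

```text
time_s: 15.55
ee_pos: [0.519, -0.3817, 0.0171]
orientation: [-1.968, -2.445, 0.002]
contact_force: [-0.2, -0.2, 0.4]
width: 0.0504
grasp_force: 64.4
```

move_arm:
  steps:
    - [0, 0, 0.1, 0, 0, 0]
    - [0, 0, 0.1, 0, 0, 0]
    - [0, 0, 0.1, 0, 0, 0]
    - [0, 0, 0.1, 0, 0, 0]
    - [0, 0, 0.1, 0, 0, 0]
    - [0, 0, 0.1, 0, 0, 0]
    - [0, 0, 0, 0, 0, 0]
    - [0, 0, 0, 0, 0, 0]
    - [0, 0, 0, 0, 0, 0]
    - [0, 0, 0, 0, 0, 0]

```text
time_s: 16.38
ee_pos: [0.5191, -0.3823, 0.0119]
orientation: [-1.97, -2.445, 0.001]
contact_force: [-0.6, 0.5, -0.8]
width: 0.05
grasp_force: 64.4
```

move_arm:
  steps:
    - [0, 0, 0.1, 0, 0, 0]
    - [0, 0, 0.1, 0, 0, 0]
    - [0, 0, 0, 0, 0, 0]
    - [0, 0, 0, 0, 0, 0]
    - [0, 0, 0, 0, 0, 0]
    - [0, 0, 0, 0, 0, 0]
    - [0, 0, 0, 0, 0, 0]
    - [0, 0, 0, 0, 0, 0]
    - [0, 0, 0, 0, 0, 0]
    - [0, 0, 0, 0, 0, 0]

```text
time_s: 17.22
ee_pos: [0.5193, -0.3824, 0.0107]
orientation: [-1.971, -2.446, 0.001]
contact_force: [-2.0, 2.4, 3.9]
width: 0.05
grasp_force: 65.2
```

move_arm:
  steps:
    - [0, 0, 0.1, 0, 0, 0]
    - [0, 0, 0, 0, 0, 0]
    - [0, 0, 0, 0, 0, 0]
    - [0, 0, 0, 0, 0, 0]
    - [0, 0, 0, 0, 0, 0]
    - [0, 0, 0, 0, 0, 0]
    - [0, 0, 0, 0, 0, 0]
    - [0, 0, 0, 0, 0, 0]
    - [0, 0, 0, 0, 0, 0]
    - [0, 0, 0, 0, 0, 0]

```text
time_s: 18.05
ee_pos: [0.5194, -0.3825, 0.0107]
orientation: [-1.971, -2.446, 0.002]
contact_force: [-4.3, 3.4, 10.4]
width: 0.0503
grasp_force: 65.6
```

move_arm:
  steps:
    - [0, 0, -0.1, 0, 0, 0]
    - [0, 0, 0, 0, 0, 0]
    - [0, 0, 0, 0, 0, 0]
    - [0, 0, 0, 0, 0, 0]
    - [0, 0, 0, 0, 0, 0]
    - [0, 0, 0, 0, 0, 0]
    - [0, 0, 0, 0, 0, 0]
    - [0, 0, 0, 0, 0, 0]
    - [0, 0, 0, 0, 0, 0]
    - [0, 0, 0, 0, 0, 0]
  fingers: 0.8

```text
time_s: 18.88
ee_pos: [0.5191, -0.3823, 0.0098]
orientation: [-1.97, -2.445, 0.001]
contact_force: [0.7, -0.5, 0.3]
width: 0.0686
grasp_force: 0.0
```

Run:
```python
from h import *
show(); s=telemetry.sense();p=s["ee_pos"];r=R.from_rotvec(s["orientation"])
plan([(p+[0,0,.14],r,5),(np.array([.55,-.25,.2]),rot(-178.5),15),(rp(3,.067,.09),RR,7),(rp(3,.067,.09),RR,3)])
plan([(rp(3,.067,-.003),RR,8)],start=(rp(3,.067,.09),RR))
```

```text
18.8833 [ 0.5191 -0.3823  0.0098] [[-0.212, 0.977, -0.002], [0.977, 0.212, 0.0], [0.001, -0.002, -1.0]] F [ 0.7 -0.5  0.3] w 0.0686 0.0 q [-0.32  0.24 -0.1   0.   -1.23 -2.6 ]
[[0,0,-2.8,0,0,0],[0,-0.01,-2.8,0,0,0],[0.01,0,-2.8,0,0,0],[0,-0.01,-2.8,0,0,0],[0,0,-2.8,0,0,0],[0.82,0.39,-0.33,0,0,-0.092],[0.78,0.46,-0.34,0,0,-0.092],[0.73,0.53,-0.33,0,0,-0.093],[0.68,0.6,-0.34,0,-0.001,-0.092],[0.63,0.65,-0.33,0,0,-0.092]]
[[0.56,0.72,-0.34,0,0,-0.092],[0.49,0.76,-0.34,0,0,-0.092],[0.42,0.8,-0.33,0,0,-0.093],[0.34,0.83,-0.34,-0.001,0,-0.092],[0.27,0.87,-0.33,0,0,-0.092],[0.18,0.89,-0.34,0,0,-0.092],[0.11,0.9,-0.33,0,0,-0.092],[0.02,0.9,-0.34,0,-0.001,-0.092],[-0.07,0.91,-0.33,0,0,-0.093],[-0.14,0.89,-0.33,0,0,-0.092]]
[[-1.35,1.44,0.24,0,-0.055,0],[-1.33,1.44,0.3,0,-0.055,0],[-1.31,1.44,0.38,0,-0.054,0],[-1.29,1.44,0.46,0,-0.055,0],[-1.26,1.44,0.52,0,-0.055,-0.001],[-1.23,1.44,0.59,0,-0.055,0],[-1.2,1.44,0.66,0,-0.055,0],[0,0,0,0,0,0],[0,0,0,0,0,0],[0,0,0,0,0,0]]
[[0,0,1.16,0,0,0],[0,0,1.17,0,0,0],[0,0,1.16,0,0,0],[0,0,1.16,0,0,0],[0,0,1.16,0,0,0],[0,0,1.17,0,0,0],[0,0,1.16,0,0,0],[0,0,1.16,0,0,0],[0,0,0,0,0,0],[0,0,0,0,0,0]]
```

move_arm:
  steps:
    - [0, 0, -2.8, 0, 0, 0]
    - [0, 0, -2.8, 0, 0, 0]
    - [0, 0, -2.8, 0, 0, 0]
    - [0, 0, -2.8, 0, 0, 0]
    - [0, 0, -2.8, 0, 0, 0]
    - [0.82, 0.39, -0.33, 0, 0, -0.092]
    - [0.78, 0.46, -0.34, 0, 0, -0.092]
    - [0.73, 0.53, -0.33, 0, 0, -0.093]
    - [0.68, 0.6, -0.34, 0, -0.001, -0.092]
    - [0.63, 0.65, -0.33, 0, 0, -0.092]

```text
time_s: 19.72
ee_pos: [0.5297, -0.3378, 0.1667]
orientation: [-1.354, -2.834, 0.001]
contact_force: [0.0, 0.4, -0.2]
width: 0.0683
grasp_force: 0.0
```

move_arm:
  steps:
    - [0.56, 0.72, -0.34, 0, 0, -0.092]
    - [0.49, 0.76, -0.34, 0, 0, -0.092]
    - [0.42, 0.8, -0.33, 0, 0, -0.093]
    - [0.34, 0.83, -0.34, -0.001, 0, -0.092]
    - [0.27, 0.87, -0.33, 0, 0, -0.092]
    - [0.18, 0.89, -0.34, 0, 0, -0.092]
    - [0.11, 0.9, -0.33, 0, 0, -0.092]
    - [0.02, 0.9, -0.34, 0, -0.001, -0.092]
    - [-0.07, 0.91, -0.33, 0, 0, -0.093]
    - [-0.14, 0.89, -0.33, 0, 0, -0.092]
  fingers: 1

```text
time_s: 20.55
ee_pos: [0.5503, -0.2496, 0.2002]
orientation: [-0.049, 3.141, 0.0]
contact_force: [-0.3, 0.2, -0.2]
width: 0.0855
grasp_force: 0.0
```

move_arm:
  steps:
    - [-1.35, 1.44, 0.24, 0, -0.055, 0]
    - [-1.33, 1.44, 0.3, 0, -0.055, 0]
    - [-1.31, 1.44, 0.38, 0, -0.054, 0]
    - [-1.29, 1.44, 0.46, 0, -0.055, 0]
    - [-1.26, 1.44, 0.52, 0, -0.055, -0.001]
    - [-1.23, 1.44, 0.59, 0, -0.055, 0]
    - [-1.2, 1.44, 0.66, 0, -0.055, 0]
    - [0, 0, 0, 0, 0, 0]
    - [0, 0, 0, 0, 0, 0]
    - [0, 0, 0, 0, 0, 0]

```text
time_s: 21.38
ee_pos: [0.6415, -0.1471, 0.1841]
orientation: [-0.038, 2.758, 0.007]
contact_force: [0.4, -0.3, -0.3]
width: 0.0853
grasp_force: 0.0
```

Run:
```python
from h import *
show(); plan([(rp(3,.067,-.003),RR,8)])
board()
```

```text
21.3833 [ 0.6415 -0.1471  0.1841] [[-0.927, -0.027, 0.374], [-0.026, 1.0, 0.01], [-0.374, -0.0, -0.927]] F [ 0.4 -0.3 -0.3] w 0.0853 0.0 q [ 0.09 -0.13 -0.23  0.03 -1.1  -1.64]
[[0,0,1.17,0,0,0],[0.01,0.01,1.17,0,0,0],[0,0,1.16,0,0,0],[0,0.01,1.17,0,0,0],[0.01,0,1.17,0,0,0],[0,0.01,1.17,0,0,0],[0,0,1.17,0,0,0],[0,0.01,1.16,0,0,0.001],[0,0,0,0,0,0],[0,0,0,0,0,0]]
board [ 386  166   70   70 2611] [ 475.8 -393.6] [179.6 170.6] 12.6
```

move_arm:
  steps:
    - [0, 0.1, 1.2, 0, 0, 0]
    - [0, 0.1, 1.2, 0, 0, 0]
    - [0, 0, 1.2, 0, 0, 0]
    - [0, 0, 1.2, 0, 0, 0]
    - [0, 0, 1.2, 0, 0, 0]
    - [0, 0, 1.1, 0, 0, 0]
    - [0, 0, 1.1, 0, 0, 0]
    - [0, 0, 1.1, 0, 0, 0]
    - [0, 0, 0, 0, 0, 0]
    - [0, 0, 0, 0, 0, 0]

```text
time_s: 22.27
ee_pos: [0.6763, -0.1438, 0.0963]
orientation: [-0.038, 2.759, 0.007]
contact_force: [-0.7, -0.3, 0.9]
width: 0.0854
grasp_force: 0.0
```

move_arm:
  steps:
    - [0, 0, 0, 0, 0, 0]
    - [0, 0, 0, 0, 0, 0]
    - [0, 0, 0, 0, 0, 0]
    - [0, 0, 0, 0, 0, 0]
    - [0, 0, 0, 0, 0, 0]
    - [0, 0, 0, 0, 0, 0]
    - [0, 0, 0, 0, 0, 0]
    - [0, 0, 0, 0, 0, 0]
    - [0, 0, 0, 0, 0, 0]
    - [0, 0, 0, 0, 0, 0]
  fingers: 0

```text
time_s: 23.1
ee_pos: [0.6769, -0.1439, 0.0988]
orientation: [-0.038, 2.755, 0.007]
contact_force: [-4.1, 0.8, 6.5]
width: 0.0507
grasp_force: 63.8
```

Run:
```python
from h import *
show(); c=board()
s=telemetry.sense();p=s["ee_pos"];r0=R.from_rotvec(s["orientation"])
e=np.array([np.cos(np.radians(12.5)),np.sin(np.radians(12.5))]); tgt=c-.043*e; print(tgt)
plan([(p-r0.apply([0,0,.08]),r0,5),([.56,-.22,.22],rot(-178),5),([tgt[0],tgt[1],.13],rot(102.5),17),([tgt[0],tgt[1],.13],rot(102.5),3)])
```

```text
23.1 [ 0.6769 -0.1439  0.0988] [[-0.926, -0.027, 0.376], [-0.026, 1.0, 0.01], [-0.377, -0.0, -0.926]] F [-4.1  0.8  6.5] w 0.0507 63.79890203475952 q [ 0.09 -0.01 -0.27  0.03 -0.93 -1.65]
board [ 386  166   70   70 2601] [ 475.8 -393.4] [179.4 171. ] 12.3
[ 0.43578978 -0.40038465]
[[0,0,-1.6,0,0,0],[0,0,-1.6,0,0,0],[0,0,-1.6,0,0,0],[0,0,-1.6,0,0,0],[0,0,-1.6,0,0,0],[1.29,-1.46,-1.54,0,0.077,-0.001],[1.41,-1.46,-1.43,-0.001,0.078,-0.002],[1.52,-1.45,-1.33,0,0.077,-0.001],[1.62,-1.45,-1.2,0,0.077,-0.002],[1.71,-1.45,-1.07,-0.001,0.077,-0.001]]
[[0.77,-1.04,0.53,0,0,0.082],[0.68,-1.09,0.53,0,0,0.081],[0.59,-1.14,0.53,0,0,0.082],[0.49,-1.19,0.53,0,0,0.081],[0.39,-1.23,0.52,0,0,0.082],[0.3,-1.26,0.53,0,0,0.082],[0.19,-1.27,0.53,0,0,0.081],[0.08,-1.28,0.53,0,0,0.082],[-0.02,-1.29,0.53,0,0,0.081],[-0.12,-1.28,0.53,0,0,0.082]]
[[-0.23,-1.27,0.53,0,0,0.082],[-0.33,-1.25,0.53,0,0,0.081],[-0.43,-1.21,0.53,0,0,0.082],[-0.53,-1.17,0.53,0,0,0.081],[-0.63,-1.13,0.52,0,0,0.082],[-0.71,-1.07,0.53,0,0,0.082],[-0.8,-1.02,0.53,0,0,0.081],[0,0,0,0,0,0],[0,0,0,0,0,0],[0,0,0,0,0,0]]
```

move_arm:
  steps:
    - [0, 0, -1.6, 0, 0, 0]
    - [0, 0, -1.6, 0, 0, 0]
    - [0, 0, -1.6, 0, 0, 0]
    - [0, 0, -1.6, 0, 0, 0]
    - [0, 0, -1.6, 0, 0, 0]
    - [1.29, -1.46, -1.54, 0, 0.077, -0.001]
    - [1.41, -1.46, -1.43, -0.001, 0.078, -0.002]
    - [1.52, -1.45, -1.33, 0, 0.077, -0.001]
    - [1.62, -1.45, -1.2, 0, 0.077, -0.002]
    - [1.71, -1.45, -1.07, -0.001, 0.077, -0.001]

```text
time_s: 23.98
ee_pos: [0.5588, -0.2204, 0.2192]
orientation: [0.054, -3.136, -0.002]
contact_force: [0.3, 1.1, -1.4]
width: 0.0503
grasp_force: 64.5
```

move_arm:
  steps:
    - [0.77, -1.04, 0.53, 0, 0, 0.082]
    - [0.68, -1.09, 0.53, 0, 0, 0.081]
    - [0.59, -1.14, 0.53, 0, 0, 0.082]
    - [0.49, -1.19, 0.53, 0, 0, 0.081]
    - [0.39, -1.23, 0.52, 0, 0, 0.082]
    - [0.3, -1.26, 0.53, 0, 0, 0.082]
    - [0.19, -1.27, 0.53, 0, 0, 0.081]
    - [0.08, -1.28, 0.53, 0, 0, 0.082]
    - [-0.02, -1.29, 0.53, 0, 0, 0.081]
    - [-0.12, -1.28, 0.53, 0, 0, 0.082]

```text
time_s: 24.82
ee_pos: [0.486, -0.3262, 0.1647]
orientation: [-1.201, -2.9, -0.0]
contact_force: [0.6, -0.2, -0.9]
width: 0.0505
grasp_force: 64.5
```

move_arm:
  steps:
    - [-0.23, -1.27, 0.53, 0, 0, 0.082]
    - [-0.33, -1.25, 0.53, 0, 0, 0.081]
    - [-0.43, -1.21, 0.53, 0, 0, 0.082]
    - [-0.53, -1.17, 0.53, 0, 0, 0.081]
    - [-0.63, -1.13, 0.52, 0, 0, 0.082]
    - [-0.71, -1.07, 0.53, 0, 0, 0.082]
    - [-0.8, -1.02, 0.53, 0, 0, 0.081]
    - [0, 0, 0, 0, 0, 0]
    - [0, 0, 0, 0, 0, 0]
    - [0, 0, 0, 0, 0, 0]

```text
time_s: 25.65
ee_pos: [0.4355, -0.4001, 0.1287]
orientation: [-1.963, -2.45, 0.001]
contact_force: [-0.4, -0.1, -0.6]
width: 0.0502
grasp_force: 64.5
```

Run:
```python
from h import *
show(); t=optics.camera("top");s=optics.camera("scene")
f=lambda im,x,y,w,h:cv2.resize(im[y:y+h,x:x+w,::-1],(400,400),interpolation=cv2.INTER_CUBIC)
cv2.imwrite("pics/b2.png",np.hstack([f(t,350,130,140,140),f(s,80,110,140,140)]))
```

```text
25.65 [ 0.4355 -0.4001  0.1287] [[-0.218, 0.976, -0.002], [0.976, 0.218, 0.001], [0.001, -0.002, -1.0]] F [-0.4 -0.1 -0.6] w 0.0502 64.49145197868347 q [-0.4   0.03 -0.11 -0.   -1.43 -2.52]
```

View pics/b2.png

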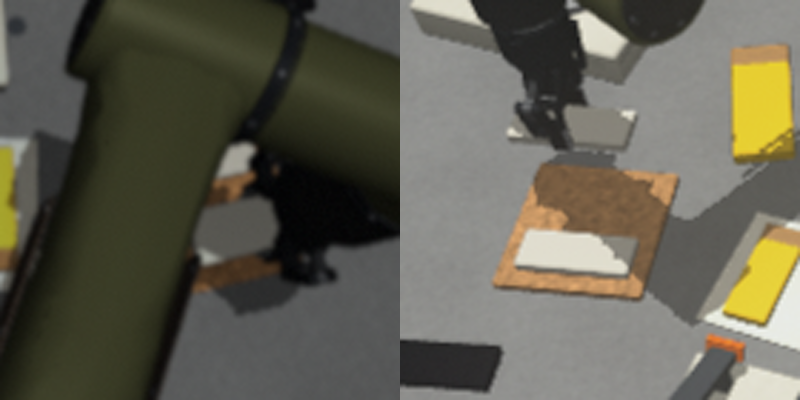

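move_arm:
  steps:
    - [0, 0, 1.5, 0, 0, 0]
    - [0, 0, 1.5, 0, 0, 0]
    - [0, 0, 1.5, 0, 0, 0]
    - [0, 0, 1.5, 0, 0, 0]
    - [0, 0, 1.5, 0, 0, 0]
    - [0, 0, 1.5, 0, 0, 0]
    - [0, 0, 1.2, 0, 0, 0]
    - [0, 0, 0.8, 0, 0, 0]
    - [0, 0, 0.1, 0, 0, 0]
    - [0, 0, 0, 0, 0, 0]

```text
time_s: 26.58
ee_pos: [0.4352, -0.4001, 0.0177]
orientation: [-1.964, -2.449, 0.002]
contact_force: [-0.0, 0.1, -1.1]
width: 0.0503
grasp_force: 64.5
```

move_arm:
  steps:
    - [0, 0, 0.1, 0, 0, 0]
    - [0, 0, 0.1, 0, 0, 0]
    - [0, 0, 0.1, 0, 0, 0]
    - [0, 0, 0.1, 0, 0, 0]
    - [0, 0, 0.1, 0, 0, 0]
    - [0, 0, 0.1, 0, 0, 0]
    - [0, 0, 0.1, 0, 0, 0]
    - [0, 0, 0, 0, 0, 0]
    - [0, 0, 0, 0, 0, 0]
    - [0, 0, 0, 0, 0, 0]

```text
time_s: 27.42
ee_pos: [0.4351, -0.4003, 0.0108]
orientation: [-1.965, -2.449, 0.001]
contact_force: [0.5, 0.4, -1.4]
width: 0.0507
grasp_force: 64.5
```

move_arm:
  steps:
    - [0, 0, 0.1, 0, 0, 0]
    - [0, 0, 0.1, 0, 0, 0]
    - [0, 0, 0.1, 0, 0, 0]
    - [0, 0, 0, 0, 0, 0]
    - [0, 0, 0, 0, 0, 0]
    - [0, 0, 0, 0, 0, 0]
    - [0, 0, 0, 0, 0, 0]
    - [0, 0, 0, 0, 0, 0]
    - [0, 0, 0, 0, 0, 0]
    - [0, 0, 0, 0, 0, 0]

```text
time_s: 28.25
ee_pos: [0.4353, -0.4004, 0.0097]
orientation: [-1.965, -2.45, 0.002]
contact_force: [-3.4, 3.9, 9.4]
width: 0.0506
grasp_force: 65.7
```

move_arm:
  steps:
    - [0, 0, 0, 0, 0, 0]
    - [0, 0, 0, 0, 0, 0]
    - [0, 0, 0, 0, 0, 0]
    - [0, 0, 0, 0, 0, 0]
    - [0, 0, 0, 0, 0, 0]
    - [0, 0, 0, 0, 0, 0]
    - [0, 0, 0, 0, 0, 0]
    - [0, 0, 0, 0, 0, 0]
    - [0, 0, 0, 0, 0, 0]
    - [0, 0, 0, 0, 0, 0]
  fingers: 0.8

```text
time_s: 29.08
ee_pos: [0.4351, -0.4002, 0.0078]
orientation: [-1.965, -2.449, 0.001]
contact_force: [0.8, 1.1, -0.8]
width: 0.0683
grasp_force: 0.0
```

```bash
sed -i 's/^Q=.*/Q=[.6086,.0184,np.degrees(.027)]/' h.py
python3 - <<'E'
from h import *
show(); s=telemetry.sense();p=s["ee_pos"];r=R.from_rotvec(s["orientation"])
y=rot(-180+1.1)
T=np.array([.4728,-.1689])
plan([(p+[0,0,.12],r,4),([*T,.13],y,16)])
E
```

```text
29.0833 [ 0.4351 -0.4002  0.0078] [[-0.217, 0.976, -0.002], [0.976, 0.217, 0.001], [0.001, -0.002, -1.0]] F [ 0.8  1.1 -0.8] w 0.0683 0.0 q [-0.4   0.11 -0.26  0.   -1.21 -2.52]
[[0,0,-3.0,0,0,0],[0.01,-0.01,-3.0,0,0,0],[0,0,-3.0,0,0,0],[0,-0.01,-3.0,0,0,0],[1.36,0.54,-0.01,0,0,-0.086],[1.31,0.66,-0.02,0,0,-0.085],[1.25,0.77,-0.01,0,0,-0.086],[1.18,0.87,-0.01,0,0,-0.086],[1.09,0.97,-0.02,0,-0.001,-0.086],[1.02,1.06,-0.01,0,0,-0.085]]
[[0.91,1.14,-0.02,0,0,-0.086],[0.82,1.22,-0.01,0,0,-0.086],[0.71,1.28,-0.02,0,0,-0.086],[0.6,1.34,-0.01,0,0,-0.085],[0.48,1.38,-0.02,0,0,-0.086],[0.36,1.42,-0.01,0,-0.001,-0.086],[0.23,1.45,-0.02,0,0,-0.086],[0.11,1.46,-0.01,-0.001,0,-0.085],[-0.01,1.46,-0.01,0,0,-0.086],[-0.14,1.46,-0.02,0,0,-0.086]]
```

move_arm:
  steps:
    - [0, 0, -3.0, 0, 0, 0]
    - [0, 0, -3.0, 0, 0, 0]
    - [0, 0, -3.0, 0, 0, 0]
    - [0, 0, -3.0, 0, 0, 0]
    - [1.36, 0.54, -0.01, 0, 0, -0.086]
    - [1.31, 0.66, -0.02, 0, 0, -0.085]
    - [1.25, 0.77, -0.01, 0, 0, -0.086]
    - [1.18, 0.87, -0.01, 0, 0, -0.086]
    - [1.09, 0.97, -0.02, 0, -0.001, -0.086]
    - [1.02, 1.06, -0.01, 0, 0, -0.085]

```text
time_s: 29.92
ee_pos: [0.4495, -0.3128, 0.1287]
orientation: [-1.273, -2.871, 0.001]
contact_force: [0.3, 1.3, 0.3]
width: 0.0684
grasp_force: 0.0
```

move_arm:
  steps:
    - [0.91, 1.14, -0.02, 0, 0, -0.086]
    - [0.82, 1.22, -0.01, 0, 0, -0.086]
    - [0.71, 1.28, -0.02, 0, 0, -0.086]
    - [0.6, 1.34, -0.01, 0, 0, -0.085]
    - [0.48, 1.38, -0.02, 0, 0, -0.086]
    - [0.36, 1.42, -0.01, 0, -0.001, -0.086]
    - [0.23, 1.45, -0.02, 0, 0, -0.086]
    - [0.11, 1.46, -0.01, -0.001, 0, -0.085]
    - [-0.01, 1.46, -0.01, 0, 0, -0.086]
    - [-0.14, 1.46, -0.02, 0, 0, -0.086]
  fingers: 1

```text
time_s: 30.75
ee_pos: [0.4731, -0.1682, 0.1302]
orientation: [-0.037, 3.141, 0.001]
contact_force: [0.6, -0.4, 0.4]
width: 0.0856
grasp_force: 0.0
```

Run:
```python
from h import *
show(); plan([([.4728,-.1689,.003],rot(-178.9),8)])
```

```text
30.75 [ 0.4731 -0.1682  0.1302] [[-1.0, -0.024, 0.0], [-0.024, 1.0, 0.0], [-0.0, 0.0, -1.0]] F [ 0.6 -0.4  0.4] w 0.0856 0.0 q [ 0.06 -0.21 -0.34 -0.   -1.45 -1.61]
[[0,-0.01,1.59,0,0,0.001],[0.01,-0.01,1.59,0,0,0],[0,-0.01,1.59,0,0,0.001],[0.01,0,1.59,0,0,0],[0,-0.01,1.59,0,0,0.001],[0,-0.01,1.59,0,0,0],[0.01,-0.01,1.59,0,0,0.001],[0,-0.01,1.59,0,0,0],[0,0,0,0,0,0],[0,0,0,0,0,0]]
```

move_arm:
  steps:
    - [0, -0.03, 1.6, 0, 0, 0.002]
    - [0, -0.03, 1.6, 0, 0, 0]
    - [0, 0, 1.6, 0, 0, 0]
    - [0, 0, 1.6, 0, 0, 0]
    - [0, 0, 1.6, 0, 0, 0]
    - [0, 0, 1.6, 0, 0, 0]
    - [0, 0, 1.6, 0, 0, 0]
    - [0, 0, 1.2, 0, 0, 0]
    - [0, 0, 0.5, 0, 0, 0]
    - [0, 0, 0, 0, 0, 0]

```text
time_s: 31.58
ee_pos: [0.4723, -0.1695, -0.0001]
orientation: [0.027, -3.139, -0.001]
contact_force: [-0.2, -0.7, -0.0]
width: 0.0847
grasp_force: 0.0
```

move_arm:
  steps:
    - [0, 0, 0, 0, 0, 0]
    - [0, 0, 0, 0, 0, 0]
    - [0, 0, 0, 0, 0, 0]
    - [0, 0, 0, 0, 0, 0]
    - [0, 0, 0, 0, 0, 0]
    - [0, 0, 0, 0, 0, 0]
    - [0, 0, 0, 0, 0, 0]
    - [0, 0, 0, 0, 0, 0]
    - [0, 0, 0, 0, 0, 0]
    - [0, 0, 0, 0, 0, 0]
  fingers: 0

```text
time_s: 32.42
ee_pos: [0.4741, -0.1696, 0.0026]
orientation: [-0.028, 3.139, -0.0]
contact_force: [0.2, 0.3, 6.2]
width: 0.0506
grasp_force: 64.7
```

Run:
```python
from h import *
show(); s=telemetry.sense();p=s["ee_pos"];r=R.from_rotvec(s["orientation"])
plan([(p+[0,0,.16],r,6),(rp(3,.08,.04),RR,11),(rp(3,.08,.04),RR,3)])
```

```text
32.4167 [ 0.4741 -0.1696  0.0026] [[-1.0, -0.018, 0.003], [-0.018, 1.0, -0.0], [-0.003, -0.0, -1.0]] F [0.2 0.3 6.2] w 0.0506 64.65222358703613 q [ 0.06 -0.13 -0.5   0.   -1.19 -1.61]
[[-0.01,0,-2.67,0,0,0],[0,0,-2.66,0,0,0],[-0.01,0,-2.67,0,0,0],[-0.01,0,-2.67,0,0,0],[0,0,-2.66,0,0,0],[-0.01,0,-2.67,0,0,0],[-1.8,0.19,0.19,0,-0.035,-0.001],[-1.8,0.19,0.26,0,-0.034,-0.001],[-1.79,0.19,0.31,-0.001,-0.035,0],[-1.77,0.19,0.38,0,-0.035,-0.001]]
[[-1.76,0.19,0.44,0,-0.034,-0.001],[-1.75,0.18,0.5,0,-0.035,-0.001],[-1.73,0.18,0.56,0,-0.035,-0.001],[-1.7,0.19,0.62,0,-0.034,-0.001],[-1.69,0.18,0.67,-0.001,-0.035,0],[-1.66,0.17,0.74,0,-0.035,-0.001],[-1.63,0.18,0.79,0,-0.034,-0.001],[0,0,0,0,0,0],[0,0,0,0,0,0],[0,0,0,0,0,0]]
```

move_arm:
  steps:
    - [-0.01, 0, -2.67, 0, 0, 0]
    - [0, 0, -2.66, 0, 0, 0]
    - [-0.01, 0, -2.67, 0, 0, 0]
    - [-0.01, 0, -2.67, 0, 0, 0]
    - [0, 0, -2.66, 0, 0, 0]
    - [-0.01, 0, -2.67, 0, 0, 0]
    - [-1.8, 0.19, 0.19, 0, -0.035, -0.001]
    - [-1.8, 0.19, 0.26, 0, -0.034, -0.001]
    - [-1.79, 0.19, 0.31, -0.001, -0.035, 0]
    - [-1.77, 0.19, 0.38, 0, -0.035, -0.001]

```text
time_s: 33.25
ee_pos: [0.5461, -0.1604, 0.1532]
orientation: [-0.03, 3.001, 0.005]
contact_force: [0.0, -0.9, -1.2]
width: 0.0503
grasp_force: 63.9
```

move_arm:
  steps:
    - [-1.76, 0.19, 0.44, 0, -0.034, -0.001]
    - [-1.75, 0.18, 0.5, 0, -0.035, -0.001]
    - [-1.73, 0.18, 0.56, 0, -0.035, -0.001]
    - [-1.7, 0.19, 0.62, 0, -0.034, -0.001]
    - [-1.69, 0.18, 0.67, -0.001, -0.035, 0]
    - [-1.66, 0.17, 0.74, 0, -0.035, -0.001]
    - [-1.63, 0.18, 0.79, 0, -0.034, -0.001]
    - [0, 0, 0, 0, 0, 0]
    - [0, 0, 0, 0, 0, 0]
    - [0, 0, 0, 0, 0, 0]

```text
time_s: 34.08
ee_pos: [0.6709, -0.145, 0.1398]
orientation: [-0.037, 2.762, 0.008]
contact_force: [-0.5, 0.9, -0.8]
width: 0.0502
grasp_force: 63.9
```

```bash
cat >> h.py <<'E'
def loc(i):
    s=telemetry.sense();o=rp(i,0,0);M=np.array([rp(i,1,0)-o,rp(i,0,0,1)-o,rp(i,0,1)-o])
    e=(RR.inv()*R.from_rotvec(s["orientation"])).as_rotvec()
    print("local mm",(M@(s["ee_pos"]-o)*1000).round(1),"rotdiff",e.round(3),"Flocal",(M@s["contact_force"]).round(1),"w",round(s["width"],4),"t",round(s["time_s"],1))
E
python3 - <<'E'
from h import *
loc(3); plan([(rp(3,.08,.006),RR,4)])
s=optics.camera("scene");t=optics.camera("top");f=lambda im,x,y,w,h:cv2.resize(im[y:y+h,x:x+w,::-1],(400,400),interpolation=cv2.INTER_CUBIC)
cv2.imwrite("pics/y1.png",np.hstack([f(t,280,90,110,110),f(s,150,180,110,110)]))
E
```

```text
local mm [78.  -0.  38.4] rotdiff [-0.     0.004  0.001] Flocal [-0.8  0.9 -0.5] w 0.0502 t 34.1
[[-0.05,0,0.81,0,-0.001,0],[-0.06,0,0.81,0,-0.001,0],[-0.05,0,0.81,0,-0.001,0],[-0.05,0,0.81,0,-0.001,-0.001],[0,0,0,0,0,0],[0,0,0,0,0,0],[0,0,0,0,0,0],[0,0,0,0,0,0],[0,0,0,0,0,0],[0,0,0,0,0,0]]
```

View pics/y1.png

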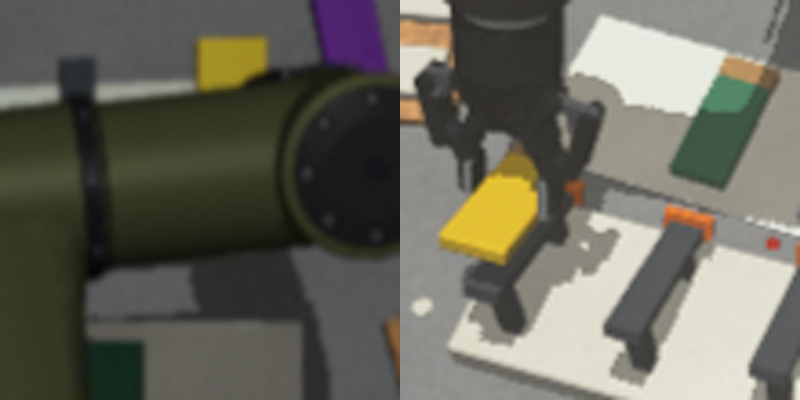

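move_arm:
  steps:
    - [0, 0, 0.8, 0, -0.004, 0]
    - [0, 0, 0.8, 0, 0, 0]
    - [0, 0, 0.8, 0, 0, 0]
    - [0, 0, 0.7, 0, 0, 0]
    - [0, 0, 0.1, 0, 0, 0]
    - [0, 0, 0.1, 0, 0, 0]
    - [0, 0, 0.1, 0, 0, 0]
    - [0, 0, 0, 0, 0, 0]
    - [0, 0, 0, 0, 0, 0]
    - [0, 0, 0, 0, 0, 0]

```text
time_s: 35.02
ee_pos: [0.6844, -0.1446, 0.109]
orientation: [-0.037, 2.756, 0.008]
contact_force: [-0.4, 0.4, -1.1]
width: 0.0504
grasp_force: 63.9
```

```bash
python3 -c "from h import *;loc(3)"
```

```text
local mm [78.9  0.   4.8] rotdiff [-0.    -0.002  0.   ] Flocal [-0.7  0.4 -0.9] w 0.0504 t 35.0
```

move_arm:
  steps:
    - [0, 0, 0.1, 0, 0, 0]
    - [0, 0, 0.1, 0, 0, 0]
    - [0, 0, 0.1, 0, 0, 0]
    - [0, 0, 0, 0, 0, 0]
    - [0, 0, 0, 0, 0, 0]
    - [0, 0, 0, 0, 0, 0]
    - [0, 0, 0, 0, 0, 0]
    - [0, 0, 0, 0, 0, 0]
    - [0, 0, 0, 0, 0, 0]
    - [0, 0, 0, 0, 0, 0]

```text
time_s: 35.85
ee_pos: [0.6854, -0.1446, 0.1058]
orientation: [-0.037, 2.756, 0.008]
contact_force: [0.0, 0.3, -0.6]
width: 0.0503
grasp_force: 63.9
```

```bash
python3 -c "from h import *;loc(3)"
```

```text
local mm [78.6  0.   1.5] rotdiff [-0.    -0.001  0.001] Flocal [-0.2  0.3 -0.6] w 0.0503 t 35.9
```

move_arm:
  steps:
    - [0, 0, 0.1, 0, 0, 0]
    - [0, 0, 0.1, 0, 0, 0]
    - [0, 0, 0.05, 0, 0, 0]
    - [0, 0, 0, 0, 0, 0]
    - [0, 0, 0, 0, 0, 0]
    - [0, 0, 0, 0, 0, 0]
    - [0, 0, 0, 0, 0, 0]
    - [0, 0, 0, 0, 0, 0]
    - [0, 0, 0, 0, 0, 0]
    - [0, 0, 0, 0, 0, 0]

```text
time_s: 36.68
ee_pos: [0.686, -0.1446, 0.1046]
orientation: [-0.037, 2.756, 0.008]
contact_force: [-7.1, 1.4, 5.6]
width: 0.0501
grasp_force: 64.8
```

```bash
python3 -c "from h import *;loc(3)"
```

```text
local mm [78.8 -0.   0.1] rotdiff [-0.    -0.001  0.   ] Flocal [-4.4  1.6  7.8] w 0.0501 t 36.7
```

move_arm:
  steps:
    - [0.2, 0, -0.06, 0, 0, 0]
    - [0.2, 0, 0, 0, 0, 0]
    - [0.2, 0, 0, 0, 0, 0]
    - [0.2, 0, 0, 0, 0, 0]
    - [0.1, 0, 0, 0, 0, 0]
    - [0.1, 0, 0, 0, 0, 0]
    - [0, 0, 0, 0, 0, 0]
    - [0, 0, 0, 0, 0, 0]
    - [0, 0, 0, 0, 0, 0]
    - [0, 0, 0, 0, 0, 0]

```text
time_s: 37.52
ee_pos: [0.6771, -0.1449, 0.101]
orientation: [-0.037, 2.756, 0.008]
contact_force: [-1.3, 0.7, 5.6]
width: 0.0504
grasp_force: 64.5
```

```bash
python3 -c "from h import *;loc(3)"
```

```text
local mm [69.1 -0.1  0.1] rotdiff [-0.    -0.002  0.   ] Flocal [0.9 0.7 5.7] w 0.0504 t 37.5
```

move_arm:
  steps:
    - [0.1, 0, 0, 0, 0, 0]
    - [0.1, 0, 0, 0, 0, 0]
    - [0.1, 0, 0, 0, 0, 0]
    - [0, 0, 0, 0, 0, 0]
    - [0, 0, 0, 0, 0, 0]
    - [0, 0, 0, 0, 0, 0]
    - [0, 0, 0, 0, 0, 0]
    - [0, 0, 0, 0, 0, 0]
    - [0, 0, 0, 0, 0, 0]
    - [0, 0, 0, 0, 0, 0]

```text
time_s: 38.35
ee_pos: [0.6746, -0.1449, 0.1]
orientation: [-0.037, 2.755, 0.008]
contact_force: [0.6, -0.4, 5.6]
width: 0.0504
grasp_force: 64.5
```

```bash
python3 -c "from h import *;loc(3)"
```

```text
local mm [66.4 -0.   0.1] rotdiff [-0.    -0.003  0.   ] Flocal [ 2.7 -0.4  5. ] w 0.0504 t 38.4
```

move_arm:
  steps:
    - [0.1, 0, 0, 0, 0, 0]
    - [0.1, 0, 0, 0, 0, 0]
    - [0, 0, 0, 0, 0, 0]
    - [0, 0, 0, 0, 0, 0]
    - [0, 0, 0, 0, 0, 0]
    - [0, 0, 0, 0, 0, 0]
    - [0, 0, 0, 0, 0, 0]
    - [0, 0, 0, 0, 0, 0]
    - [0, 0, 0, 0, 0, 0]
    - [0, 0, 0, 0, 0, 0]

```text
time_s: 39.18
ee_pos: [0.6744, -0.1448, 0.1002]
orientation: [-0.038, 2.751, 0.007]
contact_force: [8.3, -0.7, 3.0]
width: 0.0506
grasp_force: 63.9
```

```bash
python3 -c "from h import *;loc(3)"
```

```text
local mm [66.3  0.1  0.4] rotdiff [-0.    -0.007 -0.   ] Flocal [ 8.8 -1.  -0.3] w 0.0506 t 39.2
```

move_arm:
  steps:
    - [0.1, 0, 0, 0, 0, 0]
    - [0.1, 0, 0, 0, 0, 0]
    - [0, 0, 0, 0, 0, 0]
    - [0, 0, 0, 0, 0, 0]
    - [0, 0, 0, 0, 0, 0]
    - [0, 0, 0, 0, 0, 0]
    - [0, 0, 0, 0, 0, 0]
    - [0, 0, 0, 0, 0, 0]
    - [0, 0, 0, 0, 0, 0]
    - [0, 0, 0, 0, 0, 0]

```text
time_s: 40.02
ee_pos: [0.6741, -0.1448, 0.101]
orientation: [-0.038, 2.747, 0.007]
contact_force: [14.0, -1.7, 3.9]
width: 0.0502
grasp_force: 63.7
```

```bash
python3 -c "from h import *;loc(3)"
```

```text
local mm [66.3  0.1  1.2] rotdiff [ 0.    -0.011 -0.001] Flocal [14.4 -2.1 -1.7] w 0.0502 t 40.0
```

move_arm:
  steps:
    - [-0.25, 0, 0, 0, 0, 0]
    - [0, 0, 0, 0, 0, 0]
    - [0, 0, 0, 0, 0, 0]
    - [0, 0, 0, 0, 0, 0]
    - [0, 0, 0, 0, 0, 0]
    - [0, 0, 0, 0, 0, 0]
    - [0, 0, 0, 0, 0, 0]
    - [0, 0, 0, 0, 0, 0]
    - [0, 0, 0, 0, 0, 0]
    - [0, 0, 0, 0, 0, 0]

```text
time_s: 40.85
ee_pos: [0.6745, -0.1448, 0.1001]
orientation: [-0.038, 2.752, 0.007]
contact_force: [8.1, -0.6, 3.8]
width: 0.0502
grasp_force: 64.0
```

```bash
python3 -c "from h import *;loc(3)"
```

```text
local mm [66.4  0.1  0.2] rotdiff [-0.    -0.006 -0.   ] Flocal [ 8.9 -0.8  0.5] w 0.0502 t 40.9
```

move_arm:
  steps:
    - [0, 0, 0, 0, 0, 0]
    - [0, 0, 0, 0, 0, 0]
    - [0, 0, 0, 0, 0, 0]
    - [0, 0, 0, 0, 0, 0]
    - [0, 0, 0, 0, 0, 0]
    - [0, 0, 0, 0, 0, 0]
    - [0, 0, 0, 0, 0, 0]
    - [0, 0, 0, 0, 0, 0]
    - [0, 0, 0, 0, 0, 0]
    - [0, 0, 0, 0, 0, 0]
  fingers: 1

```text
time_s: 41.68
ee_pos: [0.6726, -0.1449, 0.0985]
orientation: [-0.037, 2.756, 0.008]
contact_force: [0.0, 0.4, -0.2]
width: 0.0856
grasp_force: 0.0
```

Run:
```python
from h import *
loc(3); s=telemetry.sense();p=s["ee_pos"];r=R.from_rotvec(s["orientation"])
plan([(p-r.apply([0,0,.1]),r,5),([.468,-.0635,.13],rot(-181.2),12),([.468,-.0635,.13],rot(-181.2),3)])
```

```text
local mm [64.1  0.  -0.5] rotdiff [-0.    -0.001  0.001] Flocal [-0.1  0.4 -0.2] w 0.0856 t 41.7
[[0,0,-2.0,0,0,0],[0,0,-2.0,0,0,0],[0,0,-2.0,0,0,0],[0,0,-2.0,0,0,0],[0,0,-2.0,0,0,0],[1.46,0.72,-0.04,0.001,0.032,0.004],[1.47,0.72,0,0.001,0.032,0.004],[1.47,0.71,0.05,0,0.032,0.004],[1.47,0.71,0.1,0.001,0.032,0.004],[1.47,0.7,0.14,0.001,0.032,0.004]]
[[1.47,0.69,0.19,0.001,0.032,0.003],[1.46,0.69,0.24,0.001,0.033,0.004],[1.46,0.69,0.28,0.001,0.032,0.004],[1.45,0.68,0.33,0,0.032,0.004],[1.44,0.67,0.38,0.001,0.032,0.004],[1.43,0.67,0.42,0.001,0.032,0.004],[1.42,0.66,0.46,0.001,0.032,0.004],[0,0,0,0,0,0],[0,0,0,0,0,0],[0,0,0,0,0,0]]
```

move_arm:
  steps:
    - [0, 0, -2.0, 0, 0, 0]
    - [0, 0, -2.0, 0, 0, 0]
    - [0, 0, -2.0, 0, 0, 0]
    - [0, 0, -2.0, 0, 0, 0]
    - [0, 0, -2.0, 0, 0, 0]
    - [1.46, 0.72, -0.04, 0.001, 0.032, 0.004]
    - [1.47, 0.72, 0, 0.001, 0.032, 0.004]
    - [1.47, 0.71, 0.05, 0, 0.032, 0.004]
    - [1.47, 0.71, 0.1, 0.001, 0.032, 0.004]
    - [1.47, 0.7, 0.14, 0.001, 0.032, 0.004]

```text
time_s: 42.52
ee_pos: [0.5648, -0.1113, 0.1657]
orientation: [-0.008, 2.918, 0.005]
contact_force: [0.4, 0.2, 0.2]
width: 0.0858
grasp_force: 0.0
```

move_arm:
  steps:
    - [1.47, 0.69, 0.19, 0.001, 0.032, 0.003]
    - [1.46, 0.69, 0.24, 0.001, 0.033, 0.004]
    - [1.46, 0.69, 0.28, 0.001, 0.032, 0.004]
    - [1.45, 0.68, 0.33, 0, 0.032, 0.004]
    - [1.44, 0.67, 0.38, 0.001, 0.032, 0.004]
    - [1.43, 0.67, 0.42, 0.001, 0.032, 0.004]
    - [1.42, 0.66, 0.46, 0.001, 0.032, 0.004]
    - [0, 0, 0, 0, 0, 0]
    - [0, 0, 0, 0, 0, 0]
    - [0, 0, 0, 0, 0, 0]

```text
time_s: 43.35
ee_pos: [0.4686, -0.0637, 0.1305]
orientation: [0.033, 3.14, -0.001]
contact_force: [0.2, 0.3, 0.2]
width: 0.0855
grasp_force: 0.0
```

Run:
```python
from h import *
show(); plan([([.468,-.0635,.001],rot(-181.2),8)])
```

```text
43.35 [ 0.4686 -0.0637  0.1305] [[-1.0, 0.021, 0.002], [0.021, 1.0, -0.0], [-0.002, -0.0, -1.0]] F [0.2 0.3 0.2] w 0.0855 0.0 q [ 0.29 -0.3  -0.41  0.   -1.46 -1.89]
[[0.01,0,1.62,0,0,0],[0.01,0.01,1.62,0,0,0],[0.01,0,1.62,0,0.001,0],[0.01,0,1.61,0,0,0],[0.01,0.01,1.62,0,0,0],[0.01,0,1.62,0,0,0],[0.01,0,1.62,0,0,0],[0.01,0.01,1.62,0,0.001,0],[0,0,0,0,0,0],[0,0,0,0,0,0]]
```

move_arm:
  steps:
    - [0.05, 0, 1.6, 0, 0.002, 0]
    - [0, 0, 1.6, 0, 0, 0]
    - [0, 0, 1.6, 0, 0, 0]
    - [0, 0, 1.6, 0, 0, 0]
    - [0, 0, 1.6, 0, 0, 0]
    - [0, 0, 1.6, 0, 0, 0]
    - [0, 0, 1.6, 0, 0, 0]
    - [0, 0, 1.2, 0, 0, 0]
    - [0, 0, 0.5, 0, 0, 0]
    - [0, 0, 0, 0, 0, 0]

```text
time_s: 44.18
ee_pos: [0.4668, -0.064, 0.0]
orientation: [-0.034, -3.138, 0.001]
contact_force: [0.5, 0.2, -0.4]
width: 0.0857
grasp_force: 0.0
```

move_arm:
  steps:
    - [0, 0, 0, 0, 0, 0]
    - [0, 0, 0, 0, 0, 0]
    - [0, 0, 0, 0, 0, 0]
    - [0, 0, 0, 0, 0, 0]
    - [0, 0, 0, 0, 0, 0]
    - [0, 0, 0, 0, 0, 0]
    - [0, 0, 0, 0, 0, 0]
    - [0, 0, 0, 0, 0, 0]
    - [0, 0, 0, 0, 0, 0]
    - [0, 0, 0, 0, 0, 0]
  fingers: 0

```text
time_s: 45.02
ee_pos: [0.4684, -0.0635, 0.0025]
orientation: [0.033, 3.141, -0.0]
contact_force: [-0.3, 0.1, 6.3]
width: 0.0501
grasp_force: 64.5
```

Run:
```python
from h import *
show(); s=telemetry.sense();p=s["ee_pos"];r=R.from_rotvec(s["orientation"])
plan([(p+[0,0,.16],r,6),(rp(2,.076,.03),RR,11),(rp(2,.076,.03),RR,3)])
```

```text
45.0167 [ 0.4684 -0.0635  0.0025] [[-1.0, 0.021, 0.001], [0.021, 1.0, -0.0], [-0.001, -0.0, -1.0]] F [-0.3  0.1  6.3] w 0.0501 64.51804161071777 q [ 0.29 -0.22 -0.58  0.   -1.21 -1.89]
[[0,0,-2.67,0,0,0],[0,0,-2.66,0,0,0],[0,0,-2.67,0,0,0],[-0.01,0,-2.67,0,0,0],[0,0,-2.66,0,0,0],[0,0,-2.67,0,0,0],[-1.82,0.3,0.28,-0.001,-0.035,-0.004],[-1.81,0.29,0.35,-0.001,-0.035,-0.005],[-1.8,0.27,0.42,-0.001,-0.035,-0.004],[-1.78,0.28,0.47,0,-0.034,-0.004]]
[[-1.77,0.26,0.54,-0.001,-0.035,-0.004],[-1.75,0.26,0.59,-0.001,-0.035,-0.005],[-1.73,0.25,0.66,-0.001,-0.035,-0.004],[-1.71,0.24,0.72,-0.001,-0.035,-0.004],[-1.68,0.23,0.78,-0.001,-0.035,-0.005],[-1.65,0.22,0.83,0,-0.035,-0.004],[-1.62,0.22,0.9,-0.001,-0.034,-0.004],[0,0,0,0,0,0],[0,0,0,0,0,0],[0,0,0,0,0,0]]
```

move_arm:
  steps:
    - [0, 0, -2.67, 0, 0, 0]
    - [0, 0, -2.66, 0, 0, 0]
    - [0, 0, -2.67, 0, 0, 0]
    - [-0.01, 0, -2.67, 0, 0, 0]
    - [0, 0, -2.66, 0, 0, 0]
    - [0, 0, -2.67, 0, 0, 0]
    - [-1.82, 0.3, 0.28, -0.001, -0.035, -0.004]
    - [-1.81, 0.29, 0.35, -0.001, -0.035, -0.005]
    - [-1.8, 0.27, 0.42, -0.001, -0.035, -0.004]
    - [-1.78, 0.28, 0.47, 0, -0.034, -0.004]

```text
time_s: 45.85
ee_pos: [0.5414, -0.0529, 0.1492]
orientation: [0.006, 3.003, 0.003]
contact_force: [-0.8, 0.0, -0.8]
width: 0.0503
grasp_force: 63.7
```

move_arm:
  steps:
    - [-1.77, 0.26, 0.54, -0.001, -0.035, -0.004]
    - [-1.75, 0.26, 0.59, -0.001, -0.035, -0.005]
    - [-1.73, 0.25, 0.66, -0.001, -0.035, -0.004]
    - [-1.71, 0.24, 0.72, -0.001, -0.035, -0.004]
    - [-1.68, 0.23, 0.78, -0.001, -0.035, -0.005]
    - [-1.65, 0.22, 0.83, 0, -0.035, -0.004]
    - [-1.62, 0.22, 0.9, -0.001, -0.034, -0.004]
    - [0, 0, 0, 0, 0, 0]
    - [0, 0, 0, 0, 0, 0]
    - [0, 0, 0, 0, 0, 0]

```text
time_s: 46.68
ee_pos: [0.668, -0.0353, 0.1291]
orientation: [-0.036, 2.762, 0.007]
contact_force: [0.0, -1.4, 0.2]
width: 0.0505
grasp_force: 63.7
```

Run:
```python
from h import *
loc(2); plan([(rp(2,.078,.004),RR,4)])
```

```text
local mm [74.  -0.3 28.5] rotdiff [0.001 0.004 0.001] Flocal [ 0.1 -1.4  0.2] w 0.0505 t 46.7
[[-0.1,0.01,0.61,0,-0.001,0],[-0.11,0,0.61,0,-0.001,0],[-0.1,0.01,0.62,0,-0.001,-0.001],[-0.1,0.01,0.61,-0.001,-0.001,0],[0,0,0,0,0,0],[0,0,0,0,0,0],[0,0,0,0,0,0],[0,0,0,0,0,0],[0,0,0,0,0,0],[0,0,0,0,0,0]]
```

move_arm:
  steps:
    - [-0.1, 0.03, 0.6, 0, -0.004, 0]
    - [-0.1, 0, 0.6, 0, 0, 0]
    - [-0.1, 0, 0.6, 0, 0, 0]
    - [0, 0, 0.6, 0, 0, 0]
    - [0, 0, 0.1, 0, 0, 0]
    - [0, 0, 0.1, 0, 0, 0]
    - [0, 0, 0.1, 0, 0, 0]
    - [0, 0, 0.1, 0, 0, 0]
    - [0, 0, 0.1, 0, 0, 0]
    - [0, 0, 0, 0, 0, 0]

```text
time_s: 47.52
ee_pos: [0.6822, -0.0345, 0.1043]
orientation: [-0.037, 2.756, 0.007]
contact_force: [-3.3, 1.1, 1.8]
width: 0.0502
grasp_force: 64.1
```

```bash
python3 -c "from h import *;loc(2)"
```

```text
local mm [77.9  0.1  0.1] rotdiff [ 0.    -0.002  0.   ] Flocal [-2.4  1.2  2.9] w 0.0502 t 47.5
```

move_arm:
  steps:
    - [0.2, 0, 0.02, 0, 0, 0]
    - [0.2, 0, 0, 0, 0, 0]
    - [0.2, 0, 0, 0, 0, 0]
    - [0.2, 0, 0, 0, 0, 0]
    - [0.1, 0, 0, 0, 0, 0]
    - [0.1, 0, 0, 0, 0, 0]
    - [0.1, 0, 0, 0, 0, 0]
    - [0, 0, 0, 0, 0, 0]
    - [0, 0, 0, 0, 0, 0]
    - [0, 0, 0, 0, 0, 0]

```text
time_s: 48.35
ee_pos: [0.6726, -0.0347, 0.1003]
orientation: [-0.037, 2.755, 0.007]
contact_force: [-1.4, 0.7, 4.7]
width: 0.0504
grasp_force: 64.5
```

```bash
python3 -c "from h import *;loc(2)"
```

```text
local mm [67.4  0.2  0.1] rotdiff [ 0.    -0.003  0.   ] Flocal [0.5 0.7 4.8] w 0.0504 t 48.4
```

move_arm:
  steps:
    - [0.1, 0, 0, 0, 0, 0]
    - [0.1, 0, 0, 0, 0, 0]
    - [0.1, 0, 0, 0, 0, 0]
    - [0, 0, 0, 0, 0, 0]
    - [0, 0, 0, 0, 0, 0]
    - [0, 0, 0, 0, 0, 0]
    - [0, 0, 0, 0, 0, 0]
    - [0, 0, 0, 0, 0, 0]
    - [0, 0, 0, 0, 0, 0]
    - [0, 0, 0, 0, 0, 0]

```text
time_s: 49.18
ee_pos: [0.6706, -0.0346, 0.0995]
orientation: [-0.037, 2.753, 0.007]
contact_force: [5.3, 0.6, 3.4]
width: 0.0503
grasp_force: 63.9
```

```bash
python3 -c "from h import *;loc(2)"
```

```text
local mm [65.3  0.3  0.1] rotdiff [ 0.    -0.005 -0.   ] Flocal [6.2 0.5 1.2] w 0.0503 t 49.2
```

move_arm:
  steps:
    - [0.1, 0, 0, 0, 0, 0]
    - [0.1, 0, 0, 0, 0, 0]
    - [0, 0, 0, 0, 0, 0]
    - [0, 0, 0, 0, 0, 0]
    - [0, 0, 0, 0, 0, 0]
    - [-0.1, 0, 0, 0, 0, 0]
    - [-0.1, 0, 0, 0, 0, 0]
    - [-0.05, 0, 0, 0, 0, 0]
    - [0, 0, 0, 0, 0, 0]
    - [0, 0, 0, 0, 0, 0]

```text
time_s: 50.02
ee_pos: [0.6706, -0.0347, 0.0995]
orientation: [-0.037, 2.754, 0.007]
contact_force: [2.1, -0.0, 5.4]
width: 0.0502
grasp_force: 64.3
```

```bash
python3 -c "from h import *;loc(2)"
```

```text
local mm [65.3  0.3  0.1] rotdiff [ 0.    -0.004 -0.   ] Flocal [ 3.9 -0.1  4.2] w 0.0502 t 50.0
```

move_arm:
  steps:
    - [0, 0, 0, 0, 0, 0]
    - [0, 0, 0, 0, 0, 0]
    - [0, 0, 0, 0, 0, 0]
    - [0, 0, 0, 0, 0, 0]
    - [0, 0, 0, 0, 0, 0]
    - [0, 0, 0, 0, 0, 0]
    - [0, 0, 0, 0, 0, 0]
    - [0, 0, 0, 0, 0, 0]
    - [0, 0, 0, 0, 0, 0]
    - [0, 0, 0, 0, 0, 0]
  fingers: 1

```text
time_s: 50.85
ee_pos: [0.6697, -0.0348, 0.0982]
orientation: [-0.036, 2.756, 0.007]
contact_force: [-0.2, -0.1, -0.4]
width: 0.0853
grasp_force: 0.0
```

Run:
```python
from h import *
loc(2); s=telemetry.sense();p=s["ee_pos"];r=R.from_rotvec(s["orientation"])
g=[.4772,.0526,.13]; y=rot(-177)
plan([(p-r.apply([0,0,.1]),r,5),(g,y,12),(g,y,3)])
```

```text
local mm [64.   0.1 -0.8] rotdiff [ 0.    -0.001  0.001] Flocal [-0.3 -0.1 -0.3] w 0.0853 t 50.9
[[0,0,-2.0,0,0,0],[0,0,-2.0,0,0,0],[0,0,-2.0,0,0,0],[0,0,-2.0,0,0,0],[0,0,-2.0,0,0,0],[1.37,0.77,-0.01,0,0.032,-0.002],[1.37,0.77,0.04,-0.001,0.032,-0.002],[1.36,0.78,0.08,0,0.032,-0.002],[1.36,0.78,0.13,-0.001,0.032,-0.003],[1.35,0.78,0.16,0,0.032,-0.002]]
[[1.35,0.79,0.22,-0.001,0.032,-0.002],[1.33,0.79,0.25,0,0.033,-0.002],[1.33,0.79,0.3,0,0.032,-0.002],[1.31,0.79,0.34,-0.001,0.032,-0.002],[1.3,0.79,0.39,0,0.032,-0.002],[1.28,0.8,0.42,-0.001,0.032,-0.003],[1.27,0.8,0.47,0,0.032,-0.002],[0,0,0,0,0,0],[0,0,0,0,0,0],[0,0,0,0,0,0]]
```

move_arm:
  steps:
    - [0, 0, -2.0, 0, 0, 0]
    - [0, 0, -2.0, 0, 0, 0]
    - [0, 0, -2.0, 0, 0, 0]
    - [0, 0, -2.0, 0, 0, 0]
    - [0, 0, -2.0, 0, 0, 0]
    - [1.37, 0.77, -0.01, 0, 0.032, -0.002]
    - [1.37, 0.77, 0.04, -0.001, 0.032, -0.002]
    - [1.36, 0.78, 0.08, 0, 0.032, -0.002]
    - [1.36, 0.78, 0.13, -0.001, 0.032, -0.003]
    - [1.35, 0.78, 0.16, 0, 0.032, -0.002]

```text
time_s: 51.68
ee_pos: [0.567, 0.0013, 0.1656]
orientation: [-0.055, 2.917, 0.004]
contact_force: [0.8, -0.3, 0.0]
width: 0.0856
grasp_force: 0.0
```

move_arm:
  steps:
    - [1.35, 0.79, 0.22, -0.001, 0.032, -0.002]
    - [1.33, 0.79, 0.25, 0, 0.033, -0.002]
    - [1.33, 0.79, 0.3, 0, 0.032, -0.002]
    - [1.31, 0.79, 0.34, -0.001, 0.032, -0.002]
    - [1.3, 0.79, 0.39, 0, 0.032, -0.002]
    - [1.28, 0.8, 0.42, -0.001, 0.032, -0.003]
    - [1.27, 0.8, 0.47, 0, 0.032, -0.002]
    - [0, 0, 0, 0, 0, 0]
    - [0, 0, 0, 0, 0, 0]
    - [0, 0, 0, 0, 0, 0]

```text
time_s: 52.52
ee_pos: [0.4777, 0.0524, 0.1304]
orientation: [-0.083, 3.139, -0.0]
contact_force: [-0.6, -0.4, 0.9]
width: 0.0852
grasp_force: 0.0
```

Run:
```python
from h import *
show(); plan([([.4772,.0526,.001],rot(-177),8)])
```

```text
52.5167 [0.4777 0.0524 0.1304] [[-0.999, -0.053, 0.001], [-0.053, 0.999, -0.0], [-0.001, -0.0, -1.0]] F [-0.6 -0.4  0.9] w 0.0852 0.0 q [ 0.53 -0.28 -0.39  0.   -1.46 -2.05]
[[0.01,0,1.62,0,0,0],[0.01,0.01,1.61,0,0,0],[0,0,1.62,0,0,0],[0.01,0,1.62,0,0.001,0],[0.01,0.01,1.62,0,0,0],[0.01,0,1.61,0,0,0],[0,0,1.62,0,0,0],[0.01,0,1.62,0,0,0],[0,0,0,0,0,0],[0,0,0,0,0,0]]
```

move_arm:
  steps:
    - [0.05, 0, 1.6, 0, 0.002, 0]
    - [0, 0, 1.6, 0, 0, 0]
    - [0, 0, 1.6, 0, 0, 0]
    - [0, 0, 1.6, 0, 0, 0]
    - [0, 0, 1.6, 0, 0, 0]
    - [0, 0, 1.6, 0, 0, 0]
    - [0, 0, 1.6, 0, 0, 0]
    - [0, 0, 1.2, 0, 0, 0]
    - [0, 0, 0.5, 0, 0, 0]
    - [0, 0, 0, 0, 0, 0]

```text
time_s: 53.35
ee_pos: [0.476, 0.052, 0.0]
orientation: [0.082, -3.137, 0.002]
contact_force: [-0.6, -0.5, 0.8]
width: 0.0853
grasp_force: 0.0
```

move_arm:
  steps:
    - [0, 0, 0, 0, 0, 0]
    - [0, 0, 0, 0, 0, 0]
    - [0, 0, 0, 0, 0, 0]
    - [0, 0, 0, 0, 0, 0]
    - [0, 0, 0, 0, 0, 0]
    - [0, 0, 0, 0, 0, 0]
    - [0, 0, 0, 0, 0, 0]
    - [0, 0, 0, 0, 0, 0]
    - [0, 0, 0, 0, 0, 0]
    - [0, 0, 0, 0, 0, 0]
  fingers: 0

```text
time_s: 54.18
ee_pos: [0.4775, 0.0529, 0.0025]
orientation: [-0.083, 3.14, 0.001]
contact_force: [-1.9, -0.0, 6.4]
width: 0.0508
grasp_force: 64.7
```

Run:
```python
from h import *
show(); s=telemetry.sense();p=s["ee_pos"];r=R.from_rotvec(s["orientation"])
plan([(p+[0,0,.16],r,6),(rp(1,.078,.03),RR,11),(rp(1,.078,.03),RR,3)])
```

```text
54.1833 [0.4775 0.0529 0.0025] [[-0.999, -0.053, 0.001], [-0.053, 0.999, 0.0], [-0.001, 0.0, -1.0]] F [-1.9 -0.   6.4] w 0.0508 64.69957709312439 q [ 0.53 -0.19 -0.56 -0.   -1.2  -2.05]
[[0,0,-2.67,0,0,0],[0,0,-2.66,0,0,0],[0,0,-2.67,0,0,0],[-0.01,0,-2.67,0,0,0],[0,0,-2.66,0,0,0],[0,0.01,-2.67,0,0,0],[-1.74,0.11,0.28,0,-0.035,0.002],[-1.73,0.11,0.34,0.001,-0.035,0.003],[-1.72,0.12,0.4,0,-0.035,0.002],[-1.7,0.12,0.46,0.001,-0.034,0.002]]
[[-1.69,0.12,0.51,0,-0.035,0.003],[-1.66,0.13,0.58,0.001,-0.035,0.002],[-1.64,0.14,0.63,0,-0.035,0.002],[-1.62,0.13,0.69,0.001,-0.035,0.003],[-1.6,0.14,0.75,0,-0.035,0.002],[-1.57,0.15,0.8,0.001,-0.035,0.002],[-1.54,0.15,0.85,0,-0.034,0.003],[0,0,0,0,0,0],[0,0,0,0,0,0],[0,0,0,0,0,0]]
```

move_arm:
  steps:
    - [0, 0, -2.67, 0, 0, 0]
    - [0, 0, -2.66, 0, 0, 0]
    - [0, 0, -2.67, 0, 0, 0]
    - [-0.01, 0, -2.67, 0, 0, 0]
    - [0, 0, -2.66, 0, 0, 0]
    - [0, 0.01, -2.67, 0, 0, 0]
    - [-1.74, 0.11, 0.28, 0, -0.035, 0.002]
    - [-1.73, 0.11, 0.34, 0.001, -0.035, 0.003]
    - [-1.72, 0.12, 0.4, 0, -0.035, 0.002]
    - [-1.7, 0.12, 0.46, 0.001, -0.034, 0.002]

```text
time_s: 55.02
ee_pos: [0.5468, 0.0609, 0.1494]
orientation: [-0.066, 3.003, 0.003]
contact_force: [-0.4, -0.1, -1.9]
width: 0.0502
grasp_force: 63.9
```

move_arm:
  steps:
    - [-1.69, 0.12, 0.51, 0, -0.035, 0.003]
    - [-1.66, 0.13, 0.58, 0.001, -0.035, 0.002]
    - [-1.64, 0.14, 0.63, 0, -0.035, 0.002]
    - [-1.62, 0.13, 0.69, 0.001, -0.035, 0.003]
    - [-1.6, 0.14, 0.75, 0, -0.035, 0.002]
    - [-1.57, 0.15, 0.8, 0.001, -0.035, 0.002]
    - [-1.54, 0.15, 0.85, 0, -0.034, 0.003]
    - [0, 0, 0, 0, 0, 0]
    - [0, 0, 0, 0, 0, 0]
    - [0, 0, 0, 0, 0, 0]

```text
time_s: 55.85
ee_pos: [0.667, 0.0745, 0.1299]
orientation: [-0.036, 2.762, 0.007]
contact_force: [-0.2, 0.4, -0.7]
width: 0.0503
grasp_force: 63.9
```

Run:
```python
from h import *
loc(1); plan([(rp(1,.078,.004),RR,4)])
```

```text
local mm [76.1 -0.5 28.5] rotdiff [0.    0.004 0.001] Flocal [-0.4  0.4 -0.6] w 0.0503 t 55.9
[[-0.05,0.01,0.61,0,-0.001,0],[-0.05,0.01,0.61,0,-0.001,0],[-0.05,0.02,0.62,0,-0.001,0],[-0.05,0.01,0.61,0,-0.001,-0.001],[0,0,0,0,0,0],[0,0,0,0,0,0],[0,0,0,0,0,0],[0,0,0,0,0,0],[0,0,0,0,0,0],[0,0,0,0,0,0]]
```

move_arm:
  steps:
    - [-0.1, 0.05, 0.6, 0, -0.004, 0]
    - [-0.1, 0, 0.6, 0, 0, 0]
    - [0, 0, 0.6, 0, 0, 0]
    - [0, 0, 0.6, 0, 0, 0]
    - [0, 0, 0.1, 0, 0, 0]
    - [0, 0, 0.1, 0, 0, 0]
    - [0, 0, 0.1, 0, 0, 0]
    - [0, 0, 0.1, 0, 0, 0]
    - [0, 0, 0.1, 0, 0, 0]
    - [0, 0, 0, 0, 0, 0]

```text
time_s: 56.68
ee_pos: [0.6803, 0.0755, 0.1046]
orientation: [-0.037, 2.756, 0.007]
contact_force: [-3.3, -0.6, 2.0]
width: 0.0502
grasp_force: 64.3
```

```bash
python3 -c "from h import *;loc(1)"
```

```text
local mm [79.   0.2  0.1] rotdiff [ 0.    -0.001  0.   ] Flocal [-2.3 -0.5  3.1] w 0.0502 t 56.7
```

move_arm:
  steps:
    - [0.2, 0, 0.02, 0, 0, 0]
    - [0.2, 0, 0, 0, 0, 0]
    - [0.2, 0, 0, 0, 0, 0]
    - [0.2, 0, 0, 0, 0, 0]
    - [0.1, 0, 0, 0, 0, 0]
    - [0.1, 0, 0, 0, 0, 0]
    - [0.1, 0, 0, 0, 0, 0]
    - [0, 0, 0, 0, 0, 0]
    - [0, 0, 0, 0, 0, 0]
    - [0, 0, 0, 0, 0, 0]

```text
time_s: 57.52
ee_pos: [0.6705, 0.0754, 0.1007]
orientation: [-0.037, 2.755, 0.007]
contact_force: [-0.7, -0.9, 5.9]
width: 0.0506
grasp_force: 64.6
```

```bash
python3 -c "from h import *;loc(1)"
```

```text
local mm [68.4  0.3  0. ] rotdiff [ 0.    -0.003  0.   ] Flocal [ 1.5 -0.9  5.8] w 0.0506 t 57.5
```

move_arm:
  steps:
    - [0.1, 0, 0, 0, 0, 0]
    - [0.1, 0, 0, 0, 0, 0]
    - [0.1, 0, 0, 0, 0, 0]
    - [0.1, 0, 0, 0, 0, 0]
    - [0, 0, 0, 0, 0, 0]
    - [0, 0, 0, 0, 0, 0]
    - [0, 0, 0, 0, 0, 0]
    - [0, 0, 0, 0, 0, 0]
    - [0, 0, 0, 0, 0, 0]
    - [0, 0, 0, 0, 0, 0]

```text
time_s: 58.35
ee_pos: [0.667, 0.0753, 0.0992]
orientation: [-0.037, 2.754, 0.007]
contact_force: [-0.1, 0.2, 5.6]
width: 0.0504
grasp_force: 64.6
```

```bash
python3 -c "from h import *;loc(1)"
```

```text
local mm [64.6  0.3 -0. ] rotdiff [-0.    -0.003  0.   ] Flocal [2.  0.2 5.3] w 0.0504 t 58.4
```

move_arm:
  steps:
    - [0.1, 0, 0, 0, 0, 0]
    - [0.1, 0, 0, 0, 0, 0]
    - [0, 0, 0, 0, 0, 0]
    - [0, 0, 0, 0, 0, 0]
    - [0, 0, 0, 0, 0, 0]
    - [0, 0, 0, 0, 0, 0]
    - [0, 0, 0, 0, 0, 0]
    - [0, 0, 0, 0, 0, 0]
    - [0, 0, 0, 0, 0, 0]
    - [0, 0, 0, 0, 0, 0]

```text
time_s: 59.18
ee_pos: [0.6668, 0.0754, 0.0997]
orientation: [-0.038, 2.75, 0.008]
contact_force: [9.7, -0.8, 2.7]
width: 0.0503
grasp_force: 63.9
```

```bash
python3 -c "from h import *;loc(1)"
```

```text
local mm [64.6  0.4  0.5] rotdiff [-0.001 -0.007 -0.   ] Flocal [10.  -1.1 -1.1] w 0.0503 t 59.2
```

Against the lip. Ease off, release, go to the red panel.

move_arm:
  steps:
    - [-0.1, 0, 0, 0, 0, 0]
    - [-0.1, 0, 0, 0, 0, 0]
    - [0, 0, 0, 0, 0, 0]
    - [0, 0, 0, 0, 0, 0]
    - [0, 0, 0, 0, 0, 0]
    - [0, 0, 0, 0, 0, 0]
    - [0, 0, 0, 0, 0, 0]
    - [0, 0, 0, 0, 0, 0]
    - [0, 0, 0, 0, 0, 0]
    - [0, 0, 0, 0, 0, 0]

```text
time_s: 60.02
ee_pos: [0.667, 0.0753, 0.0992]
orientation: [-0.037, 2.754, 0.007]
contact_force: [0.2, 0.4, 5.8]
width: 0.0504
grasp_force: 64.6
```

move_arm:
  steps:
    - [0, 0, 0, 0, 0, 0]
    - [0, 0, 0, 0, 0, 0]
    - [0, 0, 0, 0, 0, 0]
    - [0, 0, 0, 0, 0, 0]
    - [0, 0, 0, 0, 0, 0]
    - [0, 0, 0, 0, 0, 0]
    - [0, 0, 0, 0, 0, 0]
    - [0, 0, 0, 0, 0, 0]
    - [0, 0, 0, 0, 0, 0]
    - [0, 0, 0, 0, 0, 0]
  fingers: 1

```text
time_s: 60.85
ee_pos: [0.6664, 0.0751, 0.0981]
orientation: [-0.036, 2.756, 0.007]
contact_force: [-0.1, -0.4, -0.3]
width: 0.0857
grasp_force: 0.0
```

Run:
```python
from h import *
loc(1); s=telemetry.sense();p=s["ee_pos"];r=R.from_rotvec(s["orientation"])
g=[.4767,.152,.13]; y=rot(-183.5)
plan([(p-r.apply([0,0,.1]),r,5),(g,y,12),(g,y,3)])
```

```text
local mm [63.6  0.1 -0.8] rotdiff [ 0.    -0.001  0.   ] Flocal [-0.2 -0.4 -0.3] w 0.0857 t 60.9
[[0,0,-2.0,0,0,0],[0,0,-2.0,0,0,0],[0,0,-2.0,0,0,0],[0,0,-2.0,0,0,0],[0,0,-2.0,0,0,0],[1.35,0.68,0,0.001,0.032,0.007],[1.35,0.67,0.04,0.002,0.032,0.007],[1.36,0.67,0.09,0.001,0.032,0.008],[1.36,0.65,0.12,0.002,0.032,0.007],[1.35,0.64,0.17,0.001,0.032,0.007]]
[[1.36,0.64,0.21,0.001,0.032,0.007],[1.35,0.62,0.26,0.002,0.032,0.007],[1.35,0.62,0.3,0.001,0.032,0.008],[1.34,0.61,0.33,0.002,0.033,0.007],[1.34,0.59,0.39,0.001,0.032,0.007],[1.32,0.59,0.42,0.001,0.032,0.007],[1.32,0.58,0.47,0.002,0.032,0.007],[0,0,0,0,0,0],[0,0,0,0,0,0],[0,0,0,0,0,0]]
```

move_arm:
  steps:
    - [0, 0, -2.0, 0, 0, 0]
    - [0, 0, -2.0, 0, 0, 0]
    - [0, 0, -2.0, 0, 0, 0]
    - [0, 0, -2.0, 0, 0, 0]
    - [0, 0, -2.0, 0, 0, 0]
    - [1.35, 0.68, 0, 0.001, 0.032, 0.007]
    - [1.35, 0.67, 0.04, 0.002, 0.032, 0.007]
    - [1.36, 0.67, 0.09, 0.001, 0.032, 0.008]
    - [1.36, 0.65, 0.12, 0.002, 0.032, 0.007]
    - [1.35, 0.64, 0.17, 0.001, 0.032, 0.007]

```text
time_s: 61.68
ee_pos: [0.5648, 0.1068, 0.1654]
orientation: [0.016, 2.918, 0.004]
contact_force: [-0.8, 0.8, 0.5]
width: 0.0854
grasp_force: 0.0
```

move_arm:
  steps:
    - [1.36, 0.64, 0.21, 0.001, 0.032, 0.007]
    - [1.35, 0.62, 0.26, 0.002, 0.032, 0.007]
    - [1.35, 0.62, 0.3, 0.001, 0.032, 0.008]
    - [1.34, 0.61, 0.33, 0.002, 0.033, 0.007]
    - [1.34, 0.59, 0.39, 0.001, 0.032, 0.007]
    - [1.32, 0.59, 0.42, 0.001, 0.032, 0.007]
    - [1.32, 0.58, 0.47, 0.002, 0.032, 0.007]
    - [0, 0, 0, 0, 0, 0]
    - [0, 0, 0, 0, 0, 0]
    - [0, 0, 0, 0, 0, 0]

```text
time_s: 62.52
ee_pos: [0.4771, 0.152, 0.1302]
orientation: [0.095, 3.139, -0.001]
contact_force: [0.2, -1.0, 0.2]
width: 0.0852
grasp_force: 0.0
```

Run:
```python
from h import *
show(); plan([([.4767,.152,.001],rot(-183.5),8)])
```

```text
62.5167 [0.4771 0.152  0.1302] [[-0.998, 0.06, 0.001], [0.06, 0.998, -0.0], [-0.001, -0.0, -1.0]] F [ 0.2 -1.   0.2] w 0.0852 0.0 q [ 0.71 -0.22 -0.34  0.   -1.45 -2.34]
[[0.01,0,1.62,0,0,0],[0,0,1.61,0,0,0],[0.01,0,1.62,0,0,0],[0,0,1.61,0,0,0],[0.01,0,1.62,0,0,0],[0,0.01,1.61,0,0.001,0],[0.01,0,1.62,0,0,0.001],[0,0,1.61,0,0,0],[0,0,0,0,0,0],[0,0,0,0,0,0]]
```

move_arm:
  steps:
    - [0.05, 0, 1.6, 0, 0.001, 0]
    - [0, 0, 1.6, 0, 0, 0]
    - [0, 0, 1.6, 0, 0, 0]
    - [0, 0, 1.6, 0, 0, 0]
    - [0, 0, 1.6, 0, 0, 0]
    - [0, 0, 1.6, 0, 0, 0]
    - [0, 0, 1.6, 0, 0, 0]
    - [0, 0, 1.2, 0, 0, 0]
    - [0, 0, 0.5, 0, 0, 0]
    - [0, 0, 0, 0, 0, 0]

```text
time_s: 63.35
ee_pos: [0.4756, 0.1514, -0.0001]
orientation: [-0.096, -3.137, 0.003]
contact_force: [-0.5, -0.4, -0.4]
width: 0.0852
grasp_force: 0.0
```

move_arm:
  steps:
    - [0, 0, 0, 0, 0, 0]
    - [0, 0, 0, 0, 0, 0]
    - [0, 0, 0, 0, 0, 0]
    - [0, 0, 0, 0, 0, 0]
    - [0, 0, 0, 0, 0, 0]
    - [0, 0, 0, 0, 0, 0]
    - [0, 0, 0, 0, 0, 0]
    - [0, 0, 0, 0, 0, 0]
    - [0, 0, 0, 0, 0, 0]
    - [0, 0, 0, 0, 0, 0]
  fingers: 0

```text
time_s: 64.18
ee_pos: [0.477, 0.1526, 0.0025]
orientation: [0.094, 3.139, 0.001]
contact_force: [-0.4, 1.3, 5.6]
width: 0.0506
grasp_force: 64.7
```

Run:
```python
from h import *
show(); s=telemetry.sense();p=s["ee_pos"];r=R.from_rotvec(s["orientation"])
plan([(p+[0,0,.16],r,6),(rp(0,.078,.03),RR,11),(rp(0,.078,.03),RR,3)])
```

```text
64.1833 [0.477  0.1526 0.0025] [[-0.998, 0.06, 0.001], [0.06, 0.998, 0.001], [-0.001, 0.001, -1.0]] F [-0.4  1.3  5.6] w 0.0506 64.73074436187744 q [ 0.71 -0.13 -0.51  0.   -1.2  -2.34]
[[0,0,-2.67,0,0,0],[-0.01,0,-2.66,0,0,0],[0,0.01,-2.67,0,0,0],[0,0,-2.67,0,0,0],[0,0,-2.66,0,0,0],[-0.01,0,-2.67,0,0,0],[-1.69,0.4,0.28,-0.001,-0.035,-0.008],[-1.68,0.38,0.34,-0.002,-0.035,-0.008],[-1.67,0.37,0.4,-0.001,-0.034,-0.008],[-1.66,0.36,0.45,-0.002,-0.035,-0.007]]
[[-1.65,0.34,0.51,-0.001,-0.035,-0.008],[-1.63,0.33,0.58,-0.002,-0.035,-0.008],[-1.61,0.31,0.62,-0.001,-0.034,-0.008],[-1.59,0.31,0.69,-0.002,-0.035,-0.008],[-1.57,0.28,0.74,-0.001,-0.035,-0.008],[-1.55,0.28,0.79,-0.001,-0.035,-0.007],[-1.51,0.26,0.85,-0.002,-0.035,-0.008],[0,0,0,0,0,0],[0,0,0,0,0,0],[0,0,0,0,0,0]]
```

move_arm:
  steps:
    - [0, 0, -2.67, 0, 0, 0]
    - [-0.01, 0, -2.66, 0, 0, 0]
    - [0, 0.01, -2.67, 0, 0, 0]
    - [0, 0, -2.67, 0, 0, 0]
    - [0, 0, -2.66, 0, 0, 0]
    - [-0.01, 0, -2.67, 0, 0, 0]
    - [-1.69, 0.4, 0.28, -0.001, -0.035, -0.008]
    - [-1.68, 0.38, 0.34, -0.002, -0.035, -0.008]
    - [-1.67, 0.37, 0.4, -0.001, -0.034, -0.008]
    - [-1.66, 0.36, 0.45, -0.002, -0.035, -0.007]

```text
time_s: 65.02
ee_pos: [0.5453, 0.1641, 0.1493]
orientation: [0.044, 3.002, 0.003]
contact_force: [-1.0, 0.0, -0.3]
width: 0.0501
grasp_force: 63.9
```

move_arm:
  steps:
    - [-1.65, 0.34, 0.51, -0.001, -0.035, -0.008]
    - [-1.63, 0.33, 0.58, -0.002, -0.035, -0.008]
    - [-1.61, 0.31, 0.62, -0.001, -0.034, -0.008]
    - [-1.59, 0.31, 0.69, -0.002, -0.035, -0.008]
    - [-1.57, 0.28, 0.74, -0.001, -0.035, -0.008]
    - [-1.55, 0.28, 0.79, -0.001, -0.035, -0.007]
    - [-1.51, 0.26, 0.85, -0.002, -0.035, -0.008]
    - [0, 0, 0, 0, 0, 0]
    - [0, 0, 0, 0, 0, 0]
    - [0, 0, 0, 0, 0, 0]

```text
time_s: 65.85
ee_pos: [0.6641, 0.1843, 0.1298]
orientation: [-0.036, 2.761, 0.006]
contact_force: [-0.7, -0.2, -0.9]
width: 0.0502
grasp_force: 63.9
```

Run:
```python
from h import *
loc(0); plan([(rp(0,.078,.004),RR,4)])
```

```text
local mm [76.1 -0.6 28.4] rotdiff [0.001 0.003 0.001] Flocal [-1.  -0.2 -0.6] w 0.0502 t 65.8
[[-0.05,0.02,0.61,0,-0.001,0],[-0.05,0.01,0.61,-0.001,-0.001,0],[-0.05,0.02,0.61,0,-0.001,0],[-0.04,0.02,0.61,0,0,-0.001],[0,0,0,0,0,0],[0,0,0,0,0,0],[0,0,0,0,0,0],[0,0,0,0,0,0],[0,0,0,0,0,0],[0,0,0,0,0,0]]
```

move_arm:
  steps:
    - [-0.1, 0.05, 0.6, -0.001, -0.004, 0]
    - [-0.1, 0, 0.6, 0, 0, 0]
    - [0, 0, 0.6, 0, 0, 0]
    - [0, 0, 0.6, 0, 0, 0]
    - [0, 0, 0.1, 0, 0, 0]
    - [0, 0, 0.1, 0, 0, 0]
    - [0, 0, 0.1, 0, 0, 0]
    - [0, 0, 0.1, 0, 0, 0]
    - [0, 0, 0.1, 0, 0, 0]
    - [0, 0, 0, 0, 0, 0]

```text
time_s: 66.68
ee_pos: [0.6774, 0.1854, 0.1046]
orientation: [-0.037, 2.755, 0.008]
contact_force: [-2.9, -0.2, 2.0]
width: 0.0501
grasp_force: 64.3
```

```bash
python3 -c "from h import *;loc(0)"
```

```text
local mm [79.   0.1  0. ] rotdiff [-0.    -0.002  0.   ] Flocal [-1.9 -0.1  3. ] w 0.0501 t 66.7
```

move_arm:
  steps:
    - [0.2, 0, 0.02, 0, 0, 0]
    - [0.2, 0, 0, 0, 0, 0]
    - [0.2, 0, 0, 0, 0, 0]
    - [0.2, 0, 0, 0, 0, 0]
    - [0.1, 0, 0, 0, 0, 0]
    - [0.1, 0, 0, 0, 0, 0]
    - [0.1, 0, 0, 0, 0, 0]
    - [0, 0, 0, 0, 0, 0]
    - [0, 0, 0, 0, 0, 0]
    - [0, 0, 0, 0, 0, 0]

```text
time_s: 67.52
ee_pos: [0.6676, 0.1853, 0.1006]
orientation: [-0.037, 2.754, 0.008]
contact_force: [-0.8, -0.2, 5.0]
width: 0.0504
grasp_force: 64.7
```

```bash
python3 -c "from h import *;loc(0)"
```

```text
local mm [68.4  0.3 -0. ] rotdiff [-0.001 -0.003  0.   ] Flocal [ 1.1 -0.2  5. ] w 0.0504 t 67.5
```

move_arm:
  steps:
    - [0.1, 0, 0, 0, 0, 0]
    - [0.1, 0, 0, 0, 0, 0]
    - [0.1, 0, 0, 0, 0, 0]
    - [0.05, 0, 0, 0, 0, 0]
    - [0, 0, 0, 0, 0, 0]
    - [0, 0, 0, 0, 0, 0]
    - [0, 0, 0, 0, 0, 0]
    - [0, 0, 0, 0, 0, 0]
    - [0, 0, 0, 0, 0, 0]
    - [0, 0, 0, 0, 0, 0]

```text
time_s: 68.35
ee_pos: [0.6644, 0.1853, 0.0994]
orientation: [-0.037, 2.754, 0.008]
contact_force: [-0.7, 0.3, 5.2]
width: 0.0503
grasp_force: 64.6
```

```bash
python3 -c "from h import *;loc(0)"
```

```text
local mm [65.1  0.3 -0. ] rotdiff [-0.001 -0.004  0.   ] Flocal [1.3 0.3 5.1] w 0.0503 t 68.3
```

move_arm:
  steps:
    - [0.1, 0, 0, 0, 0, 0]
    - [0.1, 0, 0, 0, 0, 0]
    - [0.1, 0, 0, 0, 0, 0]
    - [0, 0, 0, 0, 0, 0]
    - [0, 0, 0, 0, 0, 0]
    - [0, 0, 0, 0, 0, 0]
    - [0, 0, 0, 0, 0, 0]
    - [0, 0, 0, 0, 0, 0]
    - [0, 0, 0, 0, 0, 0]
    - [0, 0, 0, 0, 0, 0]

```text
time_s: 69.18
ee_pos: [0.6636, 0.1853, 0.0997]
orientation: [-0.038, 2.749, 0.01]
contact_force: [12.1, -1.1, 3.2]
width: 0.0501
grasp_force: 63.9
```

```bash
python3 -c "from h import *;loc(0)"
```

```text
local mm [64.4  0.4  0.7] rotdiff [-0.002 -0.008 -0.   ] Flocal [12.4 -1.4 -1.6] w 0.0501 t 69.2
```

move_arm:
  steps:
    - [-0.1, 0, 0, 0, 0, 0]
    - [-0.1, 0, 0, 0, 0, 0]
    - [-0.03, 0, 0, 0, 0, 0]
    - [0, 0, 0, 0, 0, 0]
    - [0, 0, 0, 0, 0, 0]
    - [0, 0, 0, 0, 0, 0]
    - [0, 0, 0, 0, 0, 0]
    - [0, 0, 0, 0, 0, 0]
    - [0, 0, 0, 0, 0, 0]
    - [0, 0, 0, 0, 0, 0]

```text
time_s: 70.02
ee_pos: [0.6639, 0.1852, 0.0991]
orientation: [-0.037, 2.753, 0.008]
contact_force: [1.0, -0.1, 5.8]
width: 0.0502
grasp_force: 64.6
```

move_arm:
  steps:
    - [0, 0, 0, 0, 0, 0]
    - [0, 0, 0, 0, 0, 0]
    - [0, 0, 0, 0, 0, 0]
    - [0, 0, 0, 0, 0, 0]
    - [0, 0, 0, 0, 0, 0]
    - [0, 0, 0, 0, 0, 0]
    - [0, 0, 0, 0, 0, 0]
    - [0, 0, 0, 0, 0, 0]
    - [0, 0, 0, 0, 0, 0]
    - [0, 0, 0, 0, 0, 0]
  fingers: 1

```text
time_s: 70.85
ee_pos: [0.6633, 0.1849, 0.098]
orientation: [-0.037, 2.755, 0.007]
contact_force: [0.6, 0.3, -0.3]
width: 0.0855
grasp_force: 0.0
```

Run:
```python
from h import *
loc(0); s=telemetry.sense();p=s["ee_pos"];r=R.from_rotvec(s["orientation"])
g=[.4352,.2733,.18]; y=rot(-109.8)
plan([(p-r.apply([0,0,.1]),r,5),(g,y,15)])
```

```text
local mm [63.5  0.  -0.9] rotdiff [-0.    -0.002  0.   ] Flocal [ 0.5  0.3 -0.5] w 0.0855 t 70.8
[[0,0,-2.0,0,0,0],[0,0,-2.0,0,0,0],[0,0,-2.0,0,0,0],[0,0,-2.0,0,0,0],[0,0,-2.0,0,0,0],[1.19,0.63,-0.41,-0.015,0.023,-0.079],[1.14,0.73,-0.37,-0.016,0.022,-0.079],[1.09,0.82,-0.33,-0.015,0.023,-0.079],[1.03,0.91,-0.29,-0.016,0.022,-0.078],[0.96,0.99,-0.26,-0.015,0.023,-0.079]]
[[0.88,1.07,-0.22,-0.015,0.022,-0.079],[0.81,1.14,-0.19,-0.016,0.023,-0.079],[0.71,1.2,-0.15,-0.015,0.022,-0.079],[0.62,1.25,-0.11,-0.016,0.023,-0.079],[0.52,1.3,-0.09,-0.015,0.023,-0.079],[0.42,1.34,-0.05,-0.015,0.022,-0.078],[0.31,1.37,-0.02,-0.016,0.023,-0.079],[0.2,1.39,0,-0.015,0.022,-0.079],[0.1,1.4,0.03,-0.016,0.023,-0.079],[-0.02,1.41,0.05,-0.015,0.022,-0.079]]
```

move_arm:
  steps:
    - [0, 0, -2.0, 0, 0, 0]
    - [0, 0, -2.0, 0, 0, 0]
    - [0, 0, -2.0, 0, 0, 0]
    - [0, 0, -2.0, 0, 0, 0]
    - [0, 0, -2.0, 0, 0, 0]
    - [1.19, 0.63, -0.41, -0.015, 0.023, -0.079]
    - [1.14, 0.73, -0.37, -0.016, 0.022, -0.079]
    - [1.09, 0.82, -0.33, -0.015, 0.023, -0.079]
    - [1.03, 0.91, -0.29, -0.016, 0.022, -0.078]
    - [0.96, 0.99, -0.26, -0.015, 0.023, -0.079]

```text
time_s: 71.68
ee_pos: [0.5615, 0.2139, 0.1873]
orientation: [-0.621, 2.809, 0.006]
contact_force: [0.6, -0.0, -0.9]
width: 0.0856
grasp_force: 0.0
```

move_arm:
  steps:
    - [0.88, 1.07, -0.22, -0.015, 0.022, -0.079]
    - [0.81, 1.14, -0.19, -0.016, 0.023, -0.079]
    - [0.71, 1.2, -0.15, -0.015, 0.022, -0.079]
    - [0.62, 1.25, -0.11, -0.016, 0.023, -0.079]
    - [0.52, 1.3, -0.09, -0.015, 0.023, -0.079]
    - [0.42, 1.34, -0.05, -0.015, 0.022, -0.078]
    - [0.31, 1.37, -0.02, -0.016, 0.023, -0.079]
    - [0.2, 1.39, 0, -0.015, 0.022, -0.079]
    - [0.1, 1.4, 0.03, -0.016, 0.023, -0.079]
    - [-0.02, 1.41, 0.05, -0.015, 0.022, -0.079]

```text
time_s: 72.52
ee_pos: [0.4346, 0.2735, 0.1801]
orientation: [1.811, -2.566, -0.001]
contact_force: [0.3, -0.0, -0.5]
width: 0.0855
grasp_force: 0.0
```

Run:
```python
from h import *
show(); plan([([.4352,.2733,.032],rot(-109.8),8)])
s=optics.camera("scene");t=optics.camera("top"); np.savez("im1.npz",t=t,s=s)
f=lambda im,x,y,w,h:cv2.resize(im[y:y+h,x:x+w,::-1],(400,400),interpolation=cv2.INTER_CUBIC)
a=np.vstack([np.hstack([f(t,200,85,160,160),f(s,150,190,160,160)])]); b=np.hstack([f(t,370,140,120,120),f(s,80,110,160,160)])
cv2.imwrite("pics/chk.png",cv2.convertScaleAbs(cv2.resize(np.vstack([a,b]),(600,600)),alpha=1.2))
cv2.imwrite("pics/chk2.png",cv2.convertScaleAbs(np.hstack([f(t,200,85,160,160),f(s,150,190,160,160)]),alpha=1.3))
```

```text
72.5167 [0.4346 0.2735 0.1801] [[-0.335, -0.942, -0.001], [-0.942, 0.335, 0.0], [0.0, 0.001, -1.0]] F [ 0.3 -0.  -0.5] w 0.0855 0.0 q [ 0.95 -0.19 -0.23 -0.   -1.54 -1.3 ]
[[0,-0.01,1.85,0,0,0],[0,-0.01,1.85,0,0,0.001],[0,-0.01,1.86,0,0,0],[0,-0.01,1.85,0,0,0.001],[0,-0.01,1.85,0,0,0],[0,-0.01,1.85,0.001,0,0.001],[0,-0.01,1.85,0,0,0],[0,0,1.85,0,0,0.001],[0,0,0,0,0,0],[0,0,0,0,0,0]]
```

View pics/chk.png

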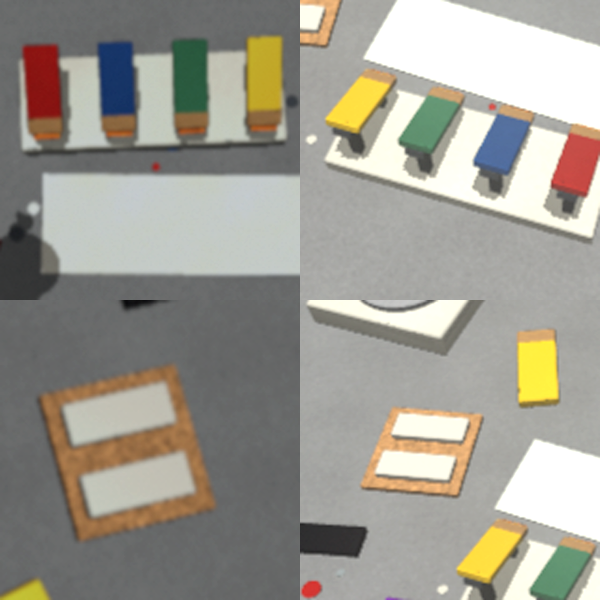

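Run:
```python
from h import *
d=np.load("im1.npz");t,s=d["t"],d["s"]
a=cv2.resize(t[100:165,205:358,::-1],(796,338),interpolation=cv2.INTER_CUBIC); b=cv2.resize(s[225:310,155:318,::-1],(500,262),interpolation=cv2.INTER_CUBIC); b=np.pad(b,((0,0),(0,296),(0,0)))
cv2.imwrite("pics/rack.png",cv2.convertScaleAbs(np.vstack([a,b]),alpha=1.4))
# predicted panel-top corners if perfectly centred vs the nominal rests, top view
for i in range(4): print(i,((proj("top",[rp(i,x,z,y) for x,y,z in((0,.026,.014),(0,-.026,.014),(-.008,.02,.008),(-.008,-.02,.008))])+.5-[205,100])*5.2).round(0).tolist())
```

```text
0 [[50.0, 294.0], [146.0, 290.0], [63.0, 306.0], [137.0, 304.0]]
1 [[254.0, 286.0], [350.0, 282.0], [266.0, 299.0], [339.0, 296.0]]
2 [[456.0, 278.0], [552.0, 275.0], [467.0, 291.0], [540.0, 288.0]]
3 [[658.0, 271.0], [754.0, 267.0], [668.0, 284.0], [740.0, 281.0]]
```

View pics/rack.png

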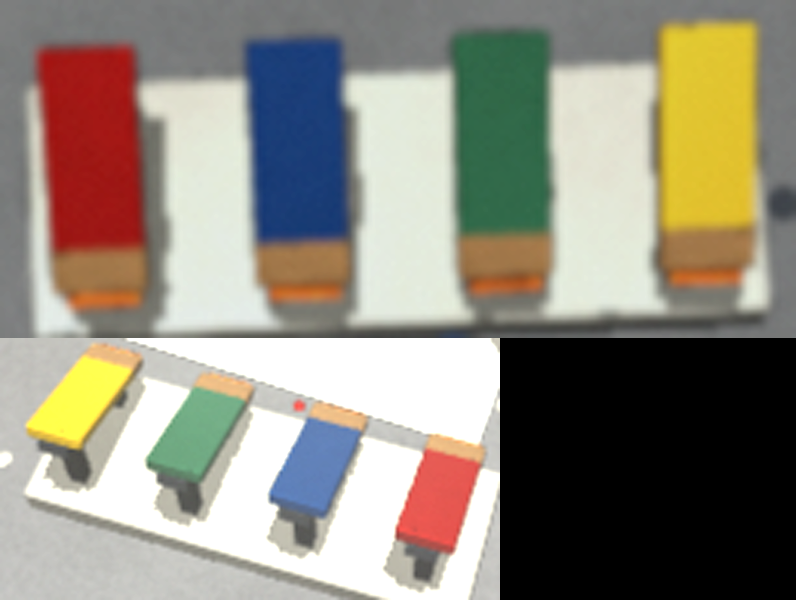

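move_arm:
  steps:
    - [0, -0.05, 1.85, 0, 0, 0.003]
    - [0, 0, 1.85, 0, 0, 0]
    - [0, 0, 1.85, 0, 0, 0]
    - [0, 0, 1.85, 0, 0, 0]
    - [0, 0, 1.85, 0, 0, 0]
    - [0, 0, 1.85, 0, 0, 0]
    - [0, 0, 1.85, 0, 0, 0]
    - [0, 0, 1.8, 0, 0, 0]
    - [0, 0, 0, 0, 0, 0]
    - [0, 0, 0, 0, 0, 0]

```text
time_s: 73.45
ee_pos: [0.4356, 0.2725, 0.0321]
orientation: [1.801, -2.573, 0.001]
contact_force: [0.3, -0.7, 1.4]
width: 0.0854
grasp_force: 0.0
```

Run:
```python
from h import *
t=np.load("im1.npz")["t"].astype(np.uint8);hsv=cv2.cvtColor(cv2.resize(t,None,fx=8,fy=8,interpolation=cv2.INTER_CUBIC),cv2.COLOR_RGB2HSV)
H=[((0,150,60),(5,255,255)),((105,110,40),(125,255,255)),((55,80,30),(90,255,255)),((23,120,80),(34,255,255))]
org=cv2.inRange(hsv,(5,200,140),(13,255,255))
for i in range(4):
    m=cv2.inRange(hsv,*H[i]); u0,v0=proj("top",rp(i,.075,.014))[0]
    w=np.zeros_like(m);w[int((v0-28)*8):int((v0+28)*8),int((u0-15)*8):int((u0+15)*8)]=255
    P=np.argwhere(m&w)[:,::-1].astype(np.float32); r=cv2.minAreaRect(P[:]);c=P.mean(0)/8-.44
    pc=proj("top",[rp(i,.078,.014),rp(i,.026,.014),rp(i,.13,.014)])
    vy,vx=None,None; l=cv2.fitLine(P[::7],cv2.DIST_L2,0,.01,.01).ravel(); a=np.degrees(np.arctan2(l[0],l[1])); a=(a+90)%180-90
    ap=np.degrees(np.arctan2(*(pc[1]-pc[2])))
    u1,v1=proj("top",rp(i,-.004,.008))[0];w[:]=0;w[int((v1-6)*8):int((v1+6)*8),int((u1-15)*8):int((u1+15)*8)]=255
    O=np.argwhere(org&w)[:,::-1]/8-.44
    print(i,"panel-pred px",(c-pc[0]).round(2),"ang",a.round(1),ap.round(1),"lip-pred",(O.mean(0)-[u1,v1]).round(2),len(O), "lip extent",((O[:,0].max()-O[:,0].min())*2.75).round(1))
```

```text
0 panel-pred px [0.74 0.56] ang 4.9 3.7 lip-pred [0.87 0.23] 436 lip extent 29.2
1 panel-pred px [0.48 0.17] ang 3.0 2.4 lip-pred [-1.58  0.48] 109 lip extent 22.3<stdin>:14: RuntimeWarning: Mean of empty slice.
  ret = um.true_divide(
Traceback (most recent call last):
ValueError: zero-size array to reduction operation maximum which has no identity
```

move_arm:
  steps:
    - [0, 0, 0, 0, 0, 0]
    - [0, 0, 0, 0, 0, 0]
    - [0, 0, 0, 0, 0, 0]
    - [0, 0, 0, 0, 0, 0]
    - [0, 0, 0, 0, 0, 0]
    - [0, 0, 0, 0, 0, 0]
    - [0, 0, 0, 0, 0, 0]
    - [0, 0, 0, 0, 0, 0]
    - [0, 0, 0, 0, 0, 0]
    - [0, 0, 0, 0, 0, 0]
  fingers: 0

```text
time_s: 74.28
ee_pos: [0.4356, 0.2737, 0.0334]
orientation: [-1.803, 2.572, 0.001]
contact_force: [-4.2, 0.7, 5.6]
width: 0.0293
grasp_force: 59.7
```

Run:
```python
from h import *
d=np.load("im1.npz");t=d["t"];big=cv2.resize(t,None,fx=8,fy=8,interpolation=cv2.INTER_CUBIC).astype(int)
hsv=cv2.cvtColor(big.astype(np.uint8),cv2.COLOR_RGB2HSV)
for i in range(4):
    u1,v1=proj("top",rp(i,-.004,.008))[0]
    print(i,t[int(v1)-2:int(v1)+5,int(u1)].tolist() if i<2 else "")
    S=big[int((v1-3)*8):int((v1+5)*8),int((u1-14)*8):int((u1+14)*8)]
    m=(S[...,0]-S[...,2]>105)&(S[...,0]>150)
    O=np.argwhere(m)[:,::-1]/8+[int((u1-14)*8)/8,int((v1-3)*8)/8]-.44
    T=(S[...,0]-S[...,2]>50)&(S[...,0]<145); 
    if len(O): print("lip-pred",(O.mean(0)-[u1,v1]).round(2),len(O),"ext",(np.ptp(O[:,0])*2.75).round(1))
    w=np.zeros(hsv.shape[:2],np.uint8);u0,v0=proj("top",rp(i,.013,.014))[0];A=int((v0-3)*8);B=int((u0-15)*8)
    S=big[A:A+48,B:B+240];m=(S[...,0]-S[...,2]>40)
    O=np.argwhere(m)[:,::-1]/8+[B/8,A/8]-.44; print("tape-pred u",(O.mean(0)[0]-u0).round(2),"ext",(len(O)/48/8*2.75).round(1))
```

```text
0 [[113, 84, 52], [114, 78, 45], [131, 77, 37], [146, 77, 31], [134, 77, 39], [107, 78, 59], [87, 81, 72]]Traceback (most recent call last):
  File "<stdin>", line 14, in <module>
AttributeError: 'float' object has no attribute 'round'
```

Run:
```python
from h import *
t=np.load("im1.npz")["t"];big=cv2.resize(t,None,fx=8,fy=8,interpolation=cv2.INTER_CUBIC).astype(int)
for i in range(4):
    for nm,x,z,h,thr in(("lip",-.005,.008,1.2,78),("tape",.013,.014,3,38)):
        u,v=proj("top",rp(i,x,z))[0]; v+= .5*(nm=="lip"); A=int((v-h+.5)*8);B=int((u-14)*8);S=big[A:int(A+16*h),B:B+224]
        m=(S[...,0]-S[...,2]>thr); O=np.argwhere(m)[:,1]/8+B/8-.44
        print(i,nm,len(O),"du px",round(float(O.mean()-u),2),"width mm",round(len(O)/m.shape[0]/8*2.75,1),"ext",round(float(np.ptp(O))*2.75,1))
```

```text
0 lip 1545 du px 0.68 width mm 28.0 ext 35.1
0 tape 6788 du px 0.65 width mm 48.6 ext 49.5
1 lip 1588 du px 0.4 width mm 28.7 ext 35.1
1 tape 6353 du px 0.71 width mm 45.5 ext 48.8
2 lip 1494 du px 0.19 width mm 27.0 ext 35.4
2 tape 6577 du px 0.29 width mm 47.1 ext 47.8
3 lip 1522 du px -0.05 width mm 27.5 ext 35.4
3 tape 6810 du px 0.17 width mm 48.8 ext 50.5
```

move_arm:
  steps:
    - [-0.5, 0, 0, 0, 0, 0]
    - [-0.5, 0, 0, 0, 0, 0]
    - [-0.5, 0, 0, 0, 0, 0]
    - [-0.5, 0, 0, 0, 0, 0]
    - [-0.5, 0, 0, 0, 0, 0]
    - [-0.5, 0, 0, 0, 0, 0]
    - [-0.4, 0, 0, 0, 0, 0]
    - [-0.2, 0, 0, 0, 0, 0]
    - [0, 0, 0, 0, 0, 0]
    - [0, 0, 0, 0, 0, 0]

```text
time_s: 75.12
ee_pos: [0.4478, 0.3077, 0.0334]
orientation: [-1.803, 2.572, 0.002]
contact_force: [-4.6, 1.6, 6.1]
width: 0.0292
grasp_force: 60.0
```

move_arm:
  steps:
    - [-0.1, 0, 0, 0, 0, 0]
    - [-0.1, 0, 0, 0, 0, 0]
    - [-0.1, 0, 0, 0, 0, 0]
    - [-0.1, 0, 0, 0, 0, 0]
    - [-0.1, 0, 0, 0, 0, 0]
    - [0, 0, 0, 0, 0, 0]
    - [0, 0, 0, 0, 0, 0]
    - [0, 0, 0, 0, 0, 0]
    - [0, 0, 0, 0, 0, 0]
    - [0, 0, 0, 0, 0, 0]

```text
time_s: 75.95
ee_pos: [0.449, 0.3112, 0.0334]
orientation: [1.802, -2.572, 0.0]
contact_force: [-8.1, -3.1, 8.7]
width: 0.029
grasp_force: 60.3
```

move_arm:
  steps:
    - [-0.1, 0, 0, 0, 0, 0]
    - [-0.1, 0, 0, 0, 0, 0]
    - [-0.1, 0, 0, 0, 0, 0]
    - [-0.1, 0, 0, 0, 0, 0]
    - [0, 0, 0, 0, 0, 0]
    - [0, 0, 0, 0, 0, 0]
    - [0, 0, 0, 0, 0, 0]
    - [0, 0, 0, 0, 0, 0]
    - [0, 0, 0, 0, 0, 0]
    - [0, 0, 0, 0, 0, 0]

```text
time_s: 76.78
ee_pos: [0.449, 0.3113, 0.0334]
orientation: [1.797, -2.566, 0.006]
contact_force: [-16.7, -16.2, 17.9]
width: 0.0291
grasp_force: 61.5
```

move_arm:
  steps:
    - [0.2, 0, 0, 0, 0, 0]
    - [0.2, 0, 0, 0, 0, 0]
    - [0.1, 0, 0, 0, 0, 0]
    - [0, 0, 0, 0, 0, 0]
    - [0, 0, 0, 0, 0, 0]
    - [0, 0, 0, 0, 0, 0]
    - [0, 0, 0, 0, 0, 0]
    - [0, 0, 0, 0, 0, 0]
    - [0, 0, 0, 0, 0, 0]
    - [0, 0, 0, 0, 0, 0]

```text
time_s: 77.62
ee_pos: [0.4491, 0.3112, 0.0334]
orientation: [-1.803, 2.572, 0.001]
contact_force: [-5.9, -0.4, 6.1]
width: 0.0293
grasp_force: 59.8
```

move_arm:
  steps:
    - [0, 0, 0, 0, 0, 0]
    - [0, 0, 0, 0, 0, 0]
    - [0, 0, 0, 0, 0, 0]
    - [0, 0, 0, 0, 0, 0]
    - [0, 0, 0, 0, 0, 0]
    - [0, 0, 0, 0, 0, 0]
    - [0, 0, 0, 0, 0, 0]
    - [0, 0, 0, 0, 0, 0]
    - [0, 0, 0, 0, 0, 0]
    - [0, 0, 0, 0, 0, 0]
  fingers: 1

```text
time_s: 78.45
ee_pos: [0.4493, 0.3108, 0.0325]
orientation: [-1.802, 2.573, 0.0]
contact_force: [0.2, 0.2, 0.3]
width: 0.0856
grasp_force: 0.0
```

move_arm:
  steps:
    - [0, 0, -2, 0, 0, 0]
    - [0, 0, -2, 0, 0, 0]
    - [0, 0, -2, 0, 0, 0]
    - [0, 0, -2, 0, 0, 0]
    - [0, 0, -2, 0, 0, 0]
    - [0, 0, -2, 0, 0, 0]
    - [0, 0, -1, 0, 0, 0]
    - [0, 0, 0, 0, 0, 0]
    - [0, 0, 0, 0, 0, 0]
    - [0, 0, 0, 0, 0, 0]

```text
time_s: 79.28
ee_pos: [0.4487, 0.3104, 0.1607]
orientation: [1.802, -2.571, -0.0]
contact_force: [0.3, -0.0, 0.7]
width: 0.0856
grasp_force: 0.0
```

Run:
```python
from h import *
show(); p=[.4882,.4205,.15]; r=R.from_rotvec(telemetry.sense()["orientation"]); plan([(p,r,5),(p,r,5)])
t=optics.camera("top");s=optics.camera("scene")
for n,im in(("top",t),("scene",s)):
    hsv=cv2.cvtColor(im,cv2.COLOR_RGB2HSV);m=cv2.inRange(hsv,(0,110,40),(5,255,255));k,l,st,ce=cv2.connectedComponentsWithStats(m)
    print(n,proj(n,[.4490,.3113,.045]).round(1),proj(n,[.4352,.2733,.045]).round(1),[(st[i].tolist(),ce[i].round(1).tolist()) for i in range(1,k) if 25<st[i,4]<200])
```

```text
79.2833 [0.4487 0.3104 0.1607] [[-0.341, -0.94, -0.002], [-0.94, 0.342, -0.001], [0.001, 0.001, -1.0]] F [ 0.3 -0.   0.7] w 0.0856 0.0 q [ 0.97 -0.1  -0.18 -0.   -1.49 -1.32]
[[-2.34,0.01,0.21,0,0,0],[-2.34,0.01,0.21,0,0,0],[-2.34,0.01,0.21,0,0,0],[-2.34,0.01,0.21,0,0,0],[-2.34,0.01,0.22,0,0,0],[0,0,0,0,0,0],[0,0,0,0,0,0],[0,0,0,0,0,0],[0,0,0,0,0,0],[0,0,0,0,0,0]]
top [[180.1 211.1]] [[193.4 215.7]] [([421, 101, 10, 9, 73], [425.7, 104.8]), ([176, 206, 11, 12, 81], [180.9, 211.3]), ([0, 275, 10, 9, 68], [4.5, 279.1])]
scene [[357.5 234.1]] [[346.1 227. ]] [([352, 228, 11, 13, 88], [357.1, 233.6]), ([525, 236, 9, 7, 45], [529.2, 238.5]), ([81, 260, 10, 9, 73], [85.5, 263.8])]
```

Knob is home in both views. Now the plunger, fingers shut.

move_arm:
  steps:
    - [-2.34, 0, 0.2, 0, 0, 0]
    - [-2.34, 0, 0.2, 0, 0, 0]
    - [-2.34, 0, 0.2, 0, 0, 0]
    - [-2.34, 0, 0.2, 0, 0, 0]
    - [-2.34, 0.05, 0.2, 0, 0, 0]
    - [0, 0, 0, 0, 0, 0]
    - [0, 0, 0, 0, 0, 0]
    - [0, 0, 0, 0, 0, 0]
    - [0, 0, 0, 0, 0, 0]
    - [0, 0, 0, 0, 0, 0]
  fingers: 0

```text
time_s: 80.22
ee_pos: [0.4888, 0.4203, 0.153]
orientation: [-1.802, 2.572, 0.001]
contact_force: [-0.4, 0.3, -0.4]
width: -0.0
grasp_force: 0.0
```

move_arm:
  steps:
    - [0, 0, 1, 0, 0, 0]
    - [0, 0, 1, 0, 0, 0]
    - [0, 0, 1, 0, 0, 0]
    - [0, 0, 1, 0, 0, 0]
    - [0, 0, 0.5, 0, 0, 0]
    - [0, 0, 0.3, 0, 0, 0]
    - [0, 0, 0, 0, 0, 0]
    - [0, 0, 0, 0, 0, 0]
    - [0, 0, 0, 0, 0, 0]
    - [0, 0, 0, 0, 0, 0]

```text
time_s: 81.05
ee_pos: [0.4891, 0.4212, 0.1052]
orientation: [-1.802, 2.571, 0.001]
contact_force: [-0.4, -0.4, 1.1]
width: 0.0001
grasp_force: 0.9
```

move_arm:
  steps:
    - [0, 0, 0.2, 0, 0, 0]
    - [0, 0, 0.2, 0, 0, 0]
    - [0, 0, 0.2, 0, 0, 0]
    - [0, 0, 0.2, 0, 0, 0]
    - [0, 0, 0.2, 0, 0, 0]
    - [0, 0, 0.2, 0, 0, 0]
    - [0, 0, 0.2, 0, 0, 0]
    - [0, 0, 0, 0, 0, 0]
    - [0, 0, 0, 0, 0, 0]
    - [0, 0, 0, 0, 0, 0]

```text
time_s: 81.88
ee_pos: [0.4892, 0.4212, 0.0918]
orientation: [-1.802, 2.571, 0.0]
contact_force: [-1.7, -1.1, 7.3]
width: -0.0
grasp_force: 3.8
```

move_arm:
  steps:
    - [0, 0, 0.1, 0, 0, 0]
    - [0, 0, 0.1, 0, 0, 0]
    - [0, 0, 0.1, 0, 0, 0]
    - [0, 0, 0.1, 0, 0, 0]
    - [0, 0, 0, 0, 0, 0]
    - [0, 0, 0, 0, 0, 0]
    - [0, 0, 0, 0, 0, 0]
    - [0, 0, 0, 0, 0, 0]
    - [0, 0, 0, 0, 0, 0]
    - [0, 0, 0, 0, 0, 0]

```text
time_s: 82.72
ee_pos: [0.4893, 0.4213, 0.091]
orientation: [-1.802, 2.569, 0.0]
contact_force: [-7.2, -3.9, 19.4]
width: 0.0001
grasp_force: 9.6
```

move_arm:
  steps:
    - [0, 0, 0.1, 0, 0, 0]
    - [0, 0, 0, 0, 0, 0]
    - [0, 0, -0.5, 0, 0, 0]
    - [0, 0, -1, 0, 0, 0]
    - [0, 0, -2, 0, 0, 0]
    - [0, 0, -2, 0, 0, 0]
    - [0, 0, -2, 0, 0, 0]
    - [0, 0, -2, 0, 0, 0]
    - [0, 0, -2, 0, 0, 0]
    - [0, 0, 0, 0, 0, 0]

```text
time_s: 83.55
ee_pos: [0.4898, 0.4216, 0.2049]
orientation: [-1.799, 2.568, 0.002]
contact_force: [0.8, -0.5, 0.7]
width: -0.0004
grasp_force: 0.0
```

Run:
```python
from h import *
show();s=optics.camera("scene");t=optics.camera("top");board(t)
f=lambda im:cv2.resize(im[:,:,::-1],(400,300),interpolation=cv2.INTER_AREA)
cv2.imwrite("pics/end.png",cv2.convertScaleAbs(np.hstack([f(t),f(s)]),alpha=1.3))
```

```text
83.55 [0.4898 0.4216 0.2049] [[-0.341, -0.94, 0.004], [-0.94, 0.341, 0.004], [-0.005, -0.002, -1.0]] F [ 0.8 -0.5  0.7] w -0.0004 0.0 q [ 1.02  0.16  0.16  0.   -1.57 -1.37]
board [ 386  166   70   70 1802] [ 475.8 -393.6] [179.5 170.7] 12.5
```

View pics/end.png

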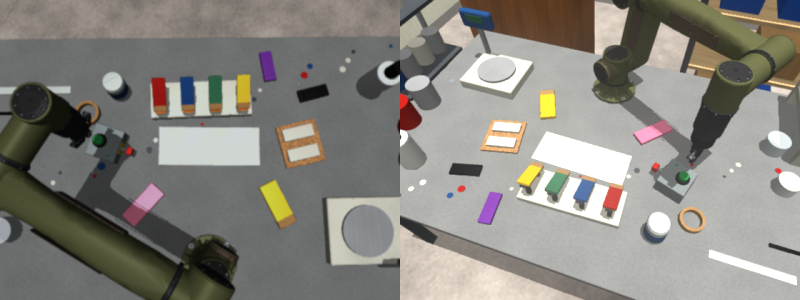

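The last picture shows all four painted panels on the rests, both white panels on the board, the knob home, and the tin and tape where they started. I'm handing the job in.

```bash
python3 -c "from workcell import ticket;print(ticket.close_job())"
```

```text
the job is handed in; nothing more can be done
None
```

The job is done and handed in at about 84 s, in the order asked: isolator pulled fully out, both white panels flat on the cork board, all four painted panels (red, blue, green, yellow) taped end down on their own rests against the lips and centred to about 1 mm, isolator pushed home, and start plunger pressed to its stop and released.

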